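Set up the fold-flat bench tray and bed the honing stone

ROBOT

A 7-joint arm with a two-finger parallel gripper is mounted at the origin on the work surface. World frame = base frame: x ahead of the robot, y to its left, z up, the work surface at z = 0. Lengths are in m, angles in rad, forces in N, time in s.
With the tool pointing down it reaches from about 0.35 to 0.9 m from the base axis. Payload 8.1 kg.
Tool frame: the origin (TCP) lies at the very end of the fingers, on their centre line; the grasp point (between the pads) lies 19 mm behind it; z points along the fingers, y is the line along which they close (so a half turn about z gives the same grasp; the last joint's range is limited). The gripper opens to 92 mm and grips with 3 to 60 N. Pads are 19 mm wide; open, the fingers measure 130 mm over their backs; the gripper's body (75 mm by 190 mm) begins 47 mm behind the grasp point.
Start: joints at [1.206, 0.434, 0.025, 1.573, -0.012, 1.134, -0.075], TCP at [0.162, -0.604, 0.227] pointing down, gripper open.
Joint ranges: [-2.62, 2.62], [-0.44, 2.09], [-1.27, 1.32], [0.08, 2.57], [-1.32, 4.46], [0.12, 2], [-2.74, 2.74]. Speed limits (rad/s): [2.22, 2.22, 3.01, 3.01, 3.14, 3.14, 3.14].

INTERFACE

Orientations are given as a rotation vector (axis times angle).
In Python, from cell import arm gives the robot as it stands.
- The arm moves only by the tool carry_out, never from a script. Its argument "commands" is a list of rows, each a list of 7 numbers: the opening, from 0 (shut) to 1 (fully open), then the shift along the tool's x, y, z each as a share of 0.025 m, from -1 to 1, then the turn, a rotation vector about the tool's x, y, z each as a share of 0.1 rad, from -1 to 1. A call has 1 to 8 rows; each row shifts and turns the commanded pose from where the row before left it, along the tool's axes as they then stand; what a row does not reach is not made up. A row lasts 1/10 s, in which the tool goes at most 50 mm and 8.59 degrees, less where a joint would pass 70% of its speed; a pose out of reach is approached as far as the arm can. A call with a number of a shift or a turn outside -1 to 1 is refused whole. A call with a gripper value outside its range is refused whole. The fingers move at their own pace and stop on an object; "squeeze" is the grip in N (left out, the last holds). Time passes only in rows, so rows that do not move let the fingers close. It gives the time, the measured TCP pose, the force, the opening and the grip force at its end, in the units of the state.
- arm.observe(): the state, without advancing time (a new reading comes with each control period).
- arm.get_image(name): name is "side" or "top" or "wrist"; returns a dict with "pixels" (384x512x3 uint8, red, green, blue), "range_z" (384x512 float32, m along the optical axis (not along the pixel's ray), 0 where there is no reading), "mtx" (3x3 intrinsics, pixels), "k1" (the pictures are not rectified: a ray, as slopes to the right and down, at radius r is drawn at 1 + k1 r^2 times it, then the intrinsics apply), "R" (3x3) and "t" (3): a world point X has camera coordinates R X + t; the wrist camera has in their place "tool_from_camera" (4x4, takes a point from camera to tool coordinates, whose origin is the TCP and whose axes are the flange's). Camera axes: x right, y down, z forward; pixel columns grow to the right and rows downward; lengths in m; the calibration is good to about 2 mm. A picture is of the moment at which its call begins: read the wrist's pose just before it.
- arm.sign_off(): hands the job in; it is judged then, once.
The state is a dict: "clock": time; "joints": joint angles; "dq": joint speeds; "joint_efforts": joint torques, N m; "position": TCP position; "ee_rot": TCP orientation; "force": force on the tool from outside, world axes, zero at the start; "ft_torque": the same for the moment, N m; "width": opening from 0.0 (shut) to 1.0 (fully open); "gripper_force": force on a finger pad.
Only numpy, scipy, OpenCV 4.12 (cv2) and the standard library are available. Lean on these libraries where they do the work, as an engineer would, in place of code of your own. Each camera call takes 0.05 s, during which the arm holds its last target. There are 200 camera calls.

TASK

The plywood bench tray has been folded down: raise its two side walls and its front wall until all three stand fully upright, so that with the fixed back it makes an open box. Then pick up the honing stone and set it down gently, dark face up and flat on the tray's floor, in the bed between the four corner cleats. Leave the plane, the screwdriver and the jar where they are.

Things in the scene. Friction and masses are not known exactly. Their poses are not given: they have to be found in the camera images.
- tray: Plywood tray fixed to the bench. Floor 150 x 150 mm, its top 20 mm above the bench. Origin: centre of its underside, on the bench. x points to the fixed back wall (6 mm thick, inner face at x = +75, top 80 mm above the bench), y to the left wall; the front wall is on the -x side, nearest the robot. Four dark corner cleats, 8 mm high, surround the bed.
- bed (a point): Centre of the bed, on top of the tray's floor; axes as the tray's. The stone lies here with its length along tray x. Free space between the cleats 118 (x) by 54 (y) mm; the cleats stand only at the corners, so beside the middle of the stone's long sides (|x| < 35 mm) there is bare floor for the fingers.
- wall_left (a joint): Hinge of the left (+y) wall, rad: 0 = folded out level, 1.571 = upright at its stop. Starts partly folded; stiff, stays where left, yields to about 1 N at the free edge. Wall 150 mm long, 60 mm from hinge to free edge, 6 mm thick. Hinge line along tray x at tray y = +75, z = 20 mm, in the wall's inner face (the thickness lies outside / below it).
- wall_right (a joint): Same for the right (-y) wall: hinge line at tray y = -75, z = 20 mm. 0 = level, 1.571 = upright.
- wall_front (a joint): Same for the front (-x) wall: hinge line parallel to tray y, at tray x = -75, z = 20 mm. 0 = level, 1.571 = upright.
- wall_left_edge (a point): Middle of the left wall's free edge (60 mm from the hinge, mid thickness).
- wall_right_edge (a point): Middle of the right wall's free edge.
- wall_front_edge (a point): Middle of the front wall's free edge.
- stone: Honing stone: dark grey stone on a wooden block, 110 (x) by 46 (y) by 30 (z) mm, about 0.3 kg, lying on the bench to the left or right of the tray. Origin: centre of its underside; z up through the dark face.
- plane: Small brass block plane with dark wooden wedge, 105 x 34 x 34 mm, on the other side of the tray. Leave alone. Origin: centre of its underside.
- screwdriver: Screwdriver with a dark wooden handle, lying to the left, about as far out as the tray's back wall. Leave alone.
- jar: Amber glass jar with a steel cap, 60 mm diameter, 85 mm high, to the right. Leave alone. Origin: centre of its underside.
Things that resemble listed ones, but are neither listed nor needed, are in the scene too. What is shaped like the stone but orange or turquoise is not meant.

How it is judged:
On the way, in this order (a step that is already met when the one before it is completed fails the run):
1. all three folding walls stand upright, before the stone is in its bed (value of joint each of wall_left, wall_right, wall_front above 1.45 rad), for 0.2 s.
2. the stone lies in its bed (horizontal distance between stone and bed below 0.009 m and z of stone in the frame of bed between -0.004 and 0.003 m and angle between the x axis of stone and the x axis of tray, either way round below 0.14 rad and angle between stone's own z axis and vertical below 0.06 rad), for 0.2 s.
At the end, for the whole second after the job is handed in: All three folding walls stand within 7 degrees of upright (joint above 1.45 rad) and the stone lies at rest between the cleats: flat on the tray floor (within 3 mm), dark face up, centre within 9 mm of the bed's centre, lengthwise along tray x within 8 degrees (all of step 1 and all of step 2 and linear speed of stone below 0.02 m/s); the robot touches nothing.
It fails at once if the plane is disturbed (moved more than 25 mm) (distance of plane from where it was at the start of the episode above 0.025 m).
It fails at once if the screwdriver is disturbed (moved more than 25 mm) (distance of screwdriver from where it was at the start of the episode above 0.025 m).
It fails at once if the jar is disturbed (moved more than 25 mm) (distance of jar from where it was at the start of the episode above 0.025 m).
It fails at once if the stone is dropped or thrown into the tray (faster than 0.6 m/s close above the floor) (horizontal distance between stone and bed below 0.06 m and z of stone in the frame of bed below 0.05 m and linear speed of stone above 0.6 m/s).
It also fails if it takes over 70 s, if anything falls off the work surface, if the arm or the gripper's body presses on something with over 40 N, if the wrist force passes 120 N, or if a joint passes its speed limit or range.

## Working session

There is one attempt and no reset: what is moved stays moved. The work goes in short steps, Python scripts to look and compute and a tool call to move; the robot and the scene stay as the last step left them, time stands still between calls to the robot, and variables do not carry over. Pictures are saved under pics/ and viewed, at most 10 in all, crops included, and the job is handed in when it is done.

Besides the shell and the picture viewer there is one more tool, called after ">>>" as name(argument=value, ...) on one line, values as JSON. carry_out: Moves the arm, as the interface text tells. Shift numbers are shares of 0.025 m and turn numbers shares of 0.1 rad, none past 1 either way. Its arguments: {"type":"object","properties":{"commands":{"type":"array"},"squeeze":{"type":"number"}},"required":["commands"]}

```bash
mkdir -p pics
cat > h.py <<'E'
import numpy as np, cv2
from scipy.spatial.transform import Rotation as Rn
from cell import arm
def cloud(im):
    """world xyz (HxWx3) for a fixed camera; nan where no reading"""
    z=im["range_z"].astype(float); h,w=z.shape
    u,v=np.meshgrid(np.arange(w),np.arange(h)); K=np.array(im["mtx"])
    d=np.stack([(u-K[0,2])/K[0,0],(v-K[1,2])/K[1,1]],-1); s=d.copy()
    for _ in range(10): s=d/(1+im["k1"]*(s**2).sum(-1,keepdims=True))
    P=np.concatenate([s*z[...,None],z[...,None]],-1)
    P[z<=0]=np.nan
    return (P-np.array(im["t"]))@np.array(im["R"])
def save(n,px): cv2.imwrite(f"pics/{n}.png",cv2.cvtColor(px,cv2.COLOR_RGB2BGR))
E
python3 - <<'E'
from h import *
s=arm.observe(); print(s)
a=arm.get_image("top"); b=arm.get_image("side")
save("top0",a["pixels"]); save("side0",b["pixels"])
np.savez("s0.npz",t=cloud(a),tp=a["pixels"],s=cloud(b),sp=b["pixels"])
E
```

```text
{'clock': 0.0, 'joints': array([ 1.20641456,  0.43523148,  0.02495995,  1.57410605, -0.01162571,
        1.13396995, -0.07508639]), 'dq': array([ 0.00055713, -0.00069057,  0.00234899,  0.00039358, -0.00034969,
       -0.00058953, -0.00144735]), 'joint_efforts': array([-1.68240655e-03, -6.67851162e+01,  9.83690433e-01, -3.14450133e+01,
       -6.08453597e-02,  4.29234607e-02,  1.54226159e-04]), 'position': array([ 0.16157993, -0.60322554,  0.22593606]), 'ee_rot': array([-3.11320663e+00, -4.09745826e-01,  4.98563719e-04]), 'force': array([-0.76665799,  0.34355236,  0.53601494]), 'ft_torque': array([ 0.00913027, -0.04132797,  0.04179858]), 'gripper_force': 0.0, 'width': 1.0003325141761024}
```

View pics/top0.png

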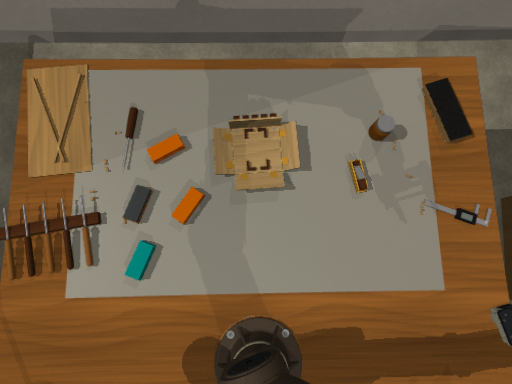

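View pics/side0.png

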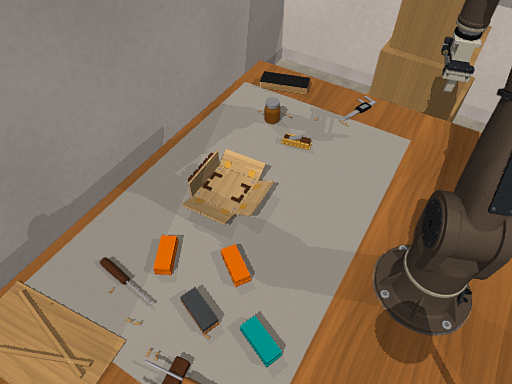

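The top picture shows the tray at about (257,152), the plane at (359,176), the jar at (382,127) and the screwdriver at (130,135). The stone candidates are dark grey (138,204), orange (166,148) and (188,205), turquoise (140,260), and a larger black box off the mat at (449,109). The dark grey one fits because it has a dark stone face and the right size. I'll confirm it in a crop and measure.

Run:
```python
from h import *
d=np.load("s0.npz"); T,S,tp,sp=d["t"],d["s"],d["tp"],d["sp"]
A=cv2.resize(cv2.cvtColor(sp[270:350,160:300],cv2.COLOR_RGB2BGR),(560,320),interpolation=cv2.INTER_CUBIC)
B=cv2.resize(cv2.cvtColor(tp[105:215,110:320],cv2.COLOR_RGB2BGR),(560,293),interpolation=cv2.INTER_CUBIC)
cv2.imwrite("pics/crop0.png",np.vstack([A,B])[:600])
def box(u,v,r,zmin=0.015):
    P=T[v-r:v+r,u-r:u+r].reshape(-1,3); c=tp[v-r:v+r,u-r:u+r].reshape(-1,3)
    k=P[:,2]>zmin; return P[k],c[k]
for n,u,v,r in [("stone",138,204,22),("plane",359,176,22),("jar",382,127,22),("or1",166,148,22),("or2",188,205,22)]:
    P,_=box(u,v,r); print(n,len(P),np.median(P[:,2]),cv2.minAreaRect((P[:,:2]*1000).astype(np.float32)))
P,c=box(257,152,50); print(len(P))
# mat height and tray height map
print("mat",np.nanmedian(T[240:270,200:300,2]))
def g(im,name):
    print(name)
g(0,0)
for v in range(110,194,4): print(v,[ (int(round(x*1000)) if x==x else -1) for x in T[v,208:308:5,2]])
print(T[152,257],T[120,257],T[152,300],T[152,215],T[188,257])
```

```text
stone 558 0.029148600157062853 ((461.8503112792969, 359.4693603515625), (44.896480560302734, 105.48736572265625), 68.97933197021484)
plane 339 0.026732407569544692 ((541.5128173828125, -322.0663146972656), (94.34345245361328, 36.63312530517578), 12.50041675567627)
jar 438 0.08095657756268808 ((681.4762573242188, -394.0685119628906), (56.48162078857422, 53.32941818237305), 75.22767639160156)
or1 539 0.029396455499433212 ((635.188720703125, 278.5613708496094), (48.354862213134766, 107.9050521850586), 29.3928165435791)
or2 538 0.029444144482474323 ((454.62432861328125, 205.34458923339844), (45.12556076049805, 106.46476745605469), 54.499534606933594)
5237
mat 0.0004098388853090741
0
110 [6, 4, -3, 1, -3, -1, 0, 0, 0, 5, -1, 1, 2, -3, 1, 4, 3, 0, 1, 3]
114 [4, 0, -1, 1, 3, 1, 4, 6, 5, 0, 5, 75, 3, 77, 2, 2, 0, 0, -1, 1]
118 [-1, 0, 0, 1, 2, 1, 77, 75, 74, 78, 78, 77, 75, 80, 81, -1, 1, -3, 5, 2]
122 [-4, 3, 2, 1, -2, 74, 66, 66, 61, 61, 62, 51, 50, 46, 45, 1, -2, 50, 1, 2]
126 [1, 1, -2, -2, 0, 35, 35, 32, 24, 24, 20, 16, 22, 16, 21, 28, 38, 49, 0, 1]
130 [-1, 37, 31, 29, 20, 17, 18, 17, 
[... 750 characters left out ...]
, 21, 20, 25, 21, 22, 23, 30, 39, 45, 0]
170 [3, 1, 39, 32, 26, 25, 24, 18, 25, 23, 16, -1, 17, 21, 20, 18, -4, -1, 0, 2]
174 [1, -3, 33, 28, 26, 17, 20, 22, 20, 21, 21, 23, 24, 26, 23, 1, 3, -1, -1, 1]
178 [1, -1, 4, 6, -4, -3, 25, 34, 26, 27, 30, 31, 32, 27, 29, 30, 0, 2, 3, 0]
182 [-4, 2, 4, 3, -2, -1, 32, 33, 31, 30, 34, 39, 37, 34, 38, 37, 0, 4, 1, -1]
186 [-2, -3, -1, 0, -1, 2, 39, 41, 43, 42, 43, 40, 39, 44, 40, 45, 1, -3, -2, -1]
190 [6, 4, 5, -1, 2, 2, 43, 2, -3, 2, -2, -2, 3, 4, -1, -1, 4, 3, 1, 2]
[ 0.61956045 -0.00784333  0.0175271 ] [ 0.70373616 -0.008244    0.07446557] [ 0.62195597 -0.14544908  0.00316675] [0.61508744 0.12205922 0.03841537] [ 0.4993488  -0.00508491  0.04372029]
```

View pics/crop0.png

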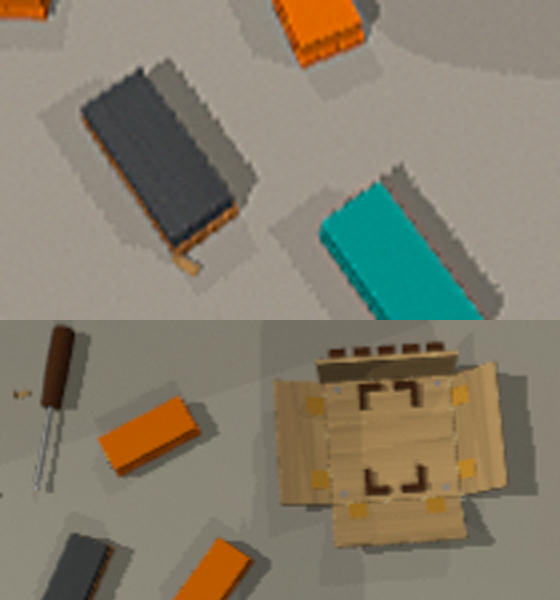

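The crop confirms it: a dark face on a wooden block at top (138,204). Next I'll fit the tray pose and the wall angles.

```bash
cat > fit.py <<'E'
from h import *
from scipy.optimize import least_squares
def fit(T,p0=(0.62,-0.008,-0.05,0.3,0.5,0.45)):
    P=T[100:200,200:315].reshape(-1,3); P=P[(P[:,2]>0.012)]
    def loc(p,P):
        c,s=np.cos(p[2]),np.sin(p[2]); d=P[:,:2]-p[:2]
        return d[:,0]*c+d[:,1]*s,-d[:,0]*s+d[:,1]*c
    def res(p):
        x,y=loc(p,P); h=.075
        # height above the floor planes of the wall covering the point
        m=.02+np.maximum(0,y-h)*np.tan(p[3])+np.maximum(0,-y-h)*np.tan(p[4])+np.maximum(0,-x-h)*np.tan(p[5])
        k=(x<.062)
        bx=np.where(P[:,2]>.072,(x-.078),0)   # back wall top
        e=np.maximum(0,np.abs(np.where((y>h)|(y<-h),x,y if 0 else np.where((x<-h)|(x>h),y,0)))-h) # wall side extents
        return np.concatenate([np.where(k,P[:,2]-m,0),bx*2,e*2])
    r=least_squares(res,p0,loss="soft_l1",f_scale=.003); return r.x,loc,P
if __name__=="__main__":
    d=np.load("s0.npz"); p,loc,P=fit(d["t"]); print(np.round(p,4))
    x,y=loc(p,P)
    for n,m,v in [("L",(y>.08)&(abs(x)<.07),y),("R",(y<-.08)&(abs(x)<.07),-y),("F",(x<-.08)&(abs(y)<.07),-x)]:
        print(n,m.sum(),"edge ext",np.percentile(v[m],[97,99.5]),"z",np.percentile(P[m][:,2],97))
    m=(y>.09)|(y<-.09); print("x ext",np.percentile(x[m],[1,99])); m=(x<-.09)|(x>.076); print("y ext",np.percentile(y[m],[1,99]))
    # stone
    T=d["t"]; Q=T[180:228,115:162].reshape(-1,3); Q=Q[Q[:,2]>.02]
    r=cv2.minAreaRect((Q[:,:2]*1000).astype(np.float32)); print("stone",r, Q[:,:2].mean(0))
    c=Q[:,:2]-Q[:,:2].mean(0); w,v=np.linalg.eigh(c.T@c); print(np.arctan2(v[1,1],v[0,1]))
    R=Rn.from_rotvec(arm.observe()["ee_rot"]).as_matrix(); print(R.round(3))
E
python3 fit.py
```

```text
[ 0.6292 -0.0067  0.0842  0.2744  0.5661  0.4229]
L 762 edge ext [0.13192388 0.13412963] z 0.0382617624391554
R 711 edge ext [0.12593564 0.12810469] z 0.05231261133410399
F 696 edge ext [0.13088907 0.13279345] z 0.045894359441658594
x ext [-0.13190307  0.07298221]
y ext [-0.0698188   0.18466796]
stone ((461.8503112792969, 359.4693603515625), (44.896480560302734, 105.48736572265625), 68.97933197021484) [0.46115581 0.35864528]
2.781950450487388
[[ 0.966  0.259 -0.001]
 [ 0.259 -0.966  0.001]
 [-0.    -0.001 -1.   ]]
```

```bash
cat > plan.py <<'E'
from h import *
import sys
C=np.array([.6292,-.0067]); YAW=.0842
EX=np.array([np.cos(YAW),np.sin(YAW),0]); EY=np.array([-np.sin(YAW),np.cos(YAW),0])
def W(x,y,z): return np.array([*C,0])+EX*x+EY*y+np.array([0,0,z])
def Rt(psi,th=0):
    R=np.array([[np.cos(psi),np.sin(psi),0],[np.sin(psi),-np.cos(psi),0],[0,0,-1]])
    return Rn.from_matrix(R)*Rn.from_rotvec([0,th,0])
def plan(way,step=.024,turn=.098):
    """way: list of (p,R,step); prints rows of shift and turn, tool axes, in shares, rounded"""
    s=arm.observe(); p=np.array(s["position"]); R=Rn.from_rotvec(s["ee_rot"])
    print("clock",round(s["clock"],2),"at",p.round(4),"F",np.round(s["force"],1),"w",round(s["width"],3),"g",round(s["gripper_force"],1))
    n_=0
    for P,Q,st in way:
        rv=(R.inv()*Q).as_rotvec(); n=int(max(np.ceil(np.linalg.norm(P-p)/st),np.ceil(np.abs(rv).max()/turn),1))
        P0,R0=p.copy(),R
        print("->",P.round(3),n,"rows")
        for i in range(1,n+1):
            a=R.inv().apply(P0+(P-P0)*i/n-p)/.025; b=(R.inv()*R0*Rn.from_rotvec(rv*i/n)).as_rotvec()/.1
            a,b=a.round(2),b.round(2); p=p+R.apply(a*.025); R=R*Rn.from_rotvec(b*.1)
            n_+=1; print(n_,[*(a+0.).tolist(),*(b+0.).tolist()])
E
python3 - <<'E'
from plan import *
plan([(W(0,-.16,.19),Rt(YAW+np.pi/2,.7),.024)])
E
```

```text
clock 0.1 at [ 0.1616 -0.6033  0.226 ] F [0.6 0.3 0.2] w 1.002 g 0.0
-> [ 0.643 -0.166  0.19 ] 28 rows
1 [0.83, -0.43, 0.05, 0.17, 0.21, -0.48]
2 [0.84, -0.38, 0.08, 0.18, 0.2, -0.47]
3 [0.86, -0.34, 0.1, 0.17, 0.21, -0.48]
4 [0.87, -0.3, 0.12, 0.17, 0.21, -0.47]
5 [0.88, -0.26, 0.15, 0.18, 0.21, -0.48]
6 [0.89, -0.21, 0.17, 0.17, 0.2, -0.48]
7 [0.9, -0.16, 0.19, 0.17, 0.21, -0.47]
8 [0.89, -0.12, 0.21, 0.18, 0.21, -0.48]
9 [0.9, -0.07, 0.23, 0.17, 0.21, -0.47]
10 [0.9, -0.03, 0.25, 0.17, 0.2, -0.48]
11 [0.89, 0.02, 0.27, 0.18, 0.21, -0.47]
12 [0.88, 0.07, 0.29, 0.17, 0.21, -0.48]
13 [0.87, 0.12, 0.31, 0.17, 0.2, -0.48]
14 [0.86, 0.16, 0.32, 0.17, 0.21, -0.47]
15 [0.84, 0.21, 0.33, 0.18, 0.21, -0.48]
16 [0.82, 0.25, 0.35, 0.17, 0.21, -0.47]
17 [0.81, 0.3, 0.36, 0.17, 0.2, -0.48]
18 [0.78, 0.34, 0.37, 0.18, 0.21, -0.48]
19 [0.76, 0.39, 0.38, 0.17, 0.21, -0.47]
20 [0.72, 0.43, 0.39, 0.17, 0.21, -0.48]
21 [0.7, 0.47, 0.39, 0.18, 0.2, -0.47]
22 [0.67, 0.51, 0.4, 0.17, 0.21, -0.48]
23 [0.64, 0.54, 0.41, 0.17, 0.21, -0.47]
24 [0.59, 0.58, 0.41, 0.18, 0.2, -0.48]
25 [0.57, 0.62, 0.41, 0.17, 0.21, -0.48]
26 [0.52, 0.65, 0.41, 0.17, 0.21, -0.47]
27 [0.48, 0.68, 0.41, 0.18, 0.21, -0.48]
28 [0.44, 0.71, 0.4, 0.17, 0.2, -0.47]
```

>>> carry_out(commands=[[0,0.83,-0.43,0.05,0.17,0.21,-0.48],[0,0.84,-0.38,0.08,0.18,0.2,-0.47],[0,0.86,-0.34,0.1,0.17,0.21,-0.48],[0,0.87,-0.3,0.12,0.17,0.21,-0.47],[0,0.88,-0.26,0.15,0.18,0.21,-0.48],[0,0.89,-0.21,0.17,0.17,0.2,-0.48],[0,0.9,-0.16,0.19,0.17,0.21,-0.47],[0,0.89,-0.12,0.21,0.18,0.21,-0.48]], squeeze=20)

```text
clock: 0.9
position: [0.3006, -0.4775, 0.2163]
ee_rot: [-2.819, -0.947, -0.219]
force: [-0.8, -0.2, -0.5]
width: 0.351
gripper_force: 0.0
```

>>> carry_out(commands=[[0,0.9,-0.07,0.23,0.17,0.21,-0.47],[0,0.9,-0.03,0.25,0.17,0.2,-0.48],[0,0.89,0.02,0.27,0.18,0.21,-0.47],[0,0.88,0.07,0.29,0.17,0.21,-0.48],[0,0.87,0.12,0.31,0.17,0.2,-0.48],[0,0.86,0.16,0.32,0.17,0.21,-0.47],[0,0.84,0.21,0.33,0.18,0.21,-0.48],[0,0.82,0.25,0.35,0.17,0.21,-0.47]])

```text
clock: 1.7
position: [0.438, -0.3527, 0.2058]
ee_rot: [-2.432, -1.39, -0.408]
force: [-0.3, 0.1, -1.1]
width: 0.007
gripper_force: 0.0
```

>>> carry_out(commands=[[0,0.81,0.3,0.36,0.17,0.2,-0.48],[0,0.78,0.34,0.37,0.18,0.21,-0.48],[0,0.76,0.39,0.38,0.17,0.21,-0.47],[0,0.72,0.43,0.39,0.17,0.21,-0.48],[0,0.7,0.47,0.39,0.18,0.2,-0.47],[0,0.67,0.51,0.4,0.17,0.21,-0.48]])

```text
clock: 2.3
position: [0.5413, -0.2591, 0.1981]
ee_rot: [-2.093, -1.664, -0.529]
force: [-0.0, -0.4, 0.4]
width: 0.004
gripper_force: 0.0
```

Run:
```python
from plan import *
R=Rt(YAW+np.pi/2,.7)
plan([(W(0,-.165,.15),R,.024),(W(0,-.165,.015),R,.024),(W(0,-.135,.014),R,.012),(W(0,-.087,.060),R,.008)])
```

```text
clock 2.3 at [ 0.5413 -0.2591  0.1981] F [-0.  -0.4  0.4] w 0.004 g 0.0
-> [ 0.643 -0.171  0.15 ] 6 rows
1 [0.46, 0.57, 0.61, 0.17, 0.21, -0.47]
2 [0.41, 0.6, 0.61, 0.17, 0.2, -0.47]
3 [0.37, 0.63, 0.61, 0.18, 0.21, -0.47]
4 [0.34, 0.66, 0.6, 0.17, 0.21, -0.46]
5 [0.28, 0.68, 0.6, 0.17, 0.2, -0.47]
6 [0.25, 0.71, 0.59, 0.17, 0.21, -0.47]
-> [ 0.643 -0.171  0.015] 6 rows
7 [-0.58, 0.0, 0.69, 0.0, 0.0, 0.0]
8 [-0.58, 0.0, 0.69, 0.0, 0.0, 0.0]
9 [-0.58, 0.0, 0.69, 0.0, 0.0, 0.0]
10 [-0.58, 0.0, 0.69, 0.0, 0.0, 0.0]
11 [-0.58, 0.0, 0.68, 0.0, 0.0, 0.0]
12 [-0.58, 0.0, 0.69, 0.0, 0.0, 0.0]
-> [ 0.641 -0.141  0.014] 3 rows
13 [0.3, 0.0, 0.27, 0.0, 0.0, 0.0]
14 [0.29, 0.0, 0.27, 0.0, 0.0, 0.0]
15 [0.3, 0.0, 0.27, 0.0, 0.0, 0.0]
-> [ 0.637 -0.093  0.06 ] 9 rows
16 [0.29, 0.0, -0.02, 0.0, 0.0, 0.0]
17 [0.3, 0.0, -0.02, 0.0, 0.0, 0.0]
18 [0.29, 0.0, -0.02, 0.0, 0.0, 0.0]
19 [0.3, 0.0, -0.02, 0.0, 0.0, 0.0]
20 [0.29, 0.0, -0.02, 0.0, 0.0, 0.0]
21 [0.3, 0.0, -0.02, 0.0, 0.0, 0.0]
22 [0.29, 0.0, -0.01, 0.0, 0.0, 0.0]
23 [0.3, 0.0, -0.02, 0.0, 0.0, 0.0]
24 [0.29, 0.0, -0.02, 0.0, 0.0, 0.0]
```

>>> carry_out(commands=[[0,0.46,0.57,0.61,0.17,0.21,-0.47],[0,0.41,0.6,0.61,0.17,0.2,-0.47],[0,0.37,0.63,0.61,0.18,0.21,-0.47],[0,0.34,0.66,0.6,0.17,0.21,-0.46],[0,0.28,0.68,0.6,0.17,0.2,-0.47],[0,0.25,0.71,0.59,0.17,0.21,-0.47],[0,-0.58,0,0.69,0,0,0],[0,-0.58,0,0.69,0,0,0]])

```text
clock: 3.1
position: [0.6433, -0.171, 0.1041]
ee_rot: [-1.73, -1.88, -0.631]
force: [-0.4, -0.6, -0.2]
width: 0.005
gripper_force: 0.0
```

>>> carry_out(commands=[[0,-0.58,0,0.69,0,0,0],[0,-0.58,0,0.69,0,0,0],[0,-0.58,0,0.69,0,0,0],[0,0,0,0,0,0,0]])

```text
clock: 3.5
position: [0.6397, -0.1726, 0.0333]
ee_rot: [-1.733, -1.873, -0.626]
force: [-1.1, -0.5, 0.0]
width: 0.004
gripper_force: 0.0
```

Run:
```python
from plan import *
R=Rt(YAW+np.pi/2,.7)
plan([(W(0,-.165,.015),R,.024),(W(0,-.135,.014),R,.012),(W(0,-.087,.060),R,.008)])
```

```text
clock 3.5 at [ 0.6397 -0.1726  0.0333] F [-1.1 -0.5  0. ] w 0.004 g 0.0
-> [ 0.643 -0.171  0.015] 1 rows
1 [-0.43, 0.15, 0.59, -0.03, 0.0, -0.07]
-> [ 0.641 -0.141  0.014] 3 rows
2 [0.3, 0.0, 0.27, 0.0, 0.0, 0.0]
3 [0.29, 0.0, 0.27, 0.0, 0.0, 0.0]
4 [0.3, -0.01, 0.26, 0.0, 0.0, 0.0]
-> [ 0.637 -0.093  0.06 ] 9 rows
5 [0.29, 0.0, -0.02, 0.0, 0.0, 0.0]
6 [0.3, 0.0, -0.02, 0.0, 0.0, 0.0]
7 [0.29, 0.0, -0.02, 0.0, 0.0, 0.0]
8 [0.3, 0.0, -0.01, 0.0, 0.0, 0.0]
9 [0.29, 0.0, -0.02, 0.0, 0.0, 0.0]
10 [0.3, 0.0, -0.02, 0.0, 0.0, 0.0]
11 [0.29, 0.0, -0.02, 0.0, 0.0, 0.0]
12 [0.3, 0.0, -0.02, 0.0, 0.0, 0.0]
13 [0.29, 0.0, -0.02, 0.0, 0.0, 0.0]
```

>>> carry_out(commands=[[0,-0.43,0.15,0.59,0,0,0],[0,0.3,0,0.27,0,0,0],[0,0.3,0,0.27,0,0,0],[0,0.3,0,0.27,0,0,0],[0,0.3,0,-0.02,0,0,0],[0,0.3,0,-0.02,0,0,0],[0,0.3,0,-0.02,0,0,0]])

```text
clock: 4.2
position: [0.6421, -0.1256, 0.0345]
ee_rot: [-1.736, -1.879, -0.63]
force: [0.4, -2.2, -0.5]
width: 0.005
gripper_force: 1.0
```

>>> carry_out(commands=[[0,0.3,0,-0.02,0,0,0],[0,0.3,0,-0.02,0,0,0],[0,0.3,0,-0.02,0,0,0],[0,0.3,0,-0.02,0,0,0],[0,0.3,0,-0.02,0,0,0]])

```text
clock: 4.7
position: [0.6393, -0.0975, 0.06]
ee_rot: [-1.734, -1.878, -0.629]
force: [0.5, -0.9, -0.5]
width: 0.006
gripper_force: 0.7
```

Run:
```python
from plan import *
R=Rt(YAW+np.pi/2,.7)
plan([(W(0,-.085,.060),R,.004),(W(0,-.13,.09),R,.012)])
a=arm.get_image("side"); save("side1",a["pixels"])
```

```text
clock 4.7 at [ 0.6393 -0.0975  0.06  ] F [ 0.5 -0.9 -0.5] w 0.006 g 0.7
-> [ 0.636 -0.091  0.06 ] 2 rows
1 [0.1, -0.05, 0.08, 0.01, 0.01, -0.02]
2 [0.09, -0.05, 0.08, 0.0, 0.0, -0.02]
-> [ 0.64  -0.136  0.09 ] 5 rows
3 [-0.12, 0.0, -0.42, 0.0, 0.0, 0.0]
4 [-0.12, 0.0, -0.41, 0.0, 0.0, 0.0]
5 [-0.12, 0.0, -0.42, 0.0, 0.0, 0.0]
6 [-0.12, 0.0, -0.41, 0.0, 0.0, 0.0]
7 [-0.12, 0.0, -0.42, 0.0, 0.0, 0.0]
```

View pics/side1.png

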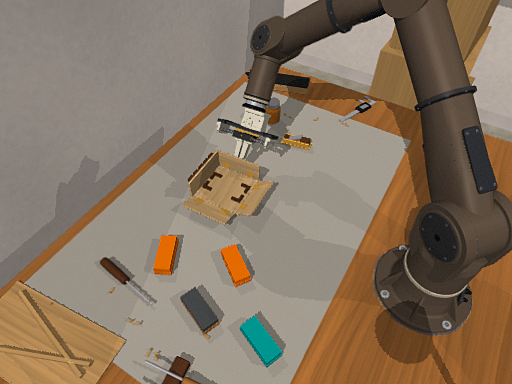

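The side picture shows the right wall (about 240,160) almost upright behind the fingers. I'll push it slowly to its stop while watching the force.

>>> carry_out(commands=[[0,0.1,0,0.08,0,0,0],[0,0.1,0,0.08,0,0,0],[0,0,0,0,0,0,0]])

```text
clock: 5.05
position: [0.6395, -0.0936, 0.06]
ee_rot: [-1.737, -1.878, -0.629]
force: [-0.8, -6.6, 4.7]
width: 0.004
gripper_force: 3.5
```

>>> carry_out(commands=[[0,0.06,0,0.05,0,0,0],[0,0,0,0,0,0,0]])

```text
clock: 5.25
position: [0.6396, -0.0933, 0.06]
ee_rot: [-1.74, -1.879, -0.629]
force: [-2.4, -11.0, 8.2]
width: 0.004
gripper_force: 5.9
```

Run:
```python
from plan import *
R=Rt(YAW+np.pi/2,.7); L=Rt(YAW+np.pi/2,-.7)
plan([(W(.005,-.12,.1),R,.022),(W(.005,-.09,.20),R,.024),(W(0,.155,.17),L,.024),(W(0,.165,.035),L,.024)])
```

```text
clock 5.25 at [ 0.6396 -0.0933  0.06  ] F [ -2.4 -11.    8.2] w 0.004 g 5.9
-> [ 0.644 -0.126  0.1  ] 3 rows
1 [0.01, 0.03, -0.69, 0.02, 0.02, -0.02]
2 [0.0, 0.03, -0.69, 0.01, 0.02, -0.02]
3 [0.01, 0.02, -0.69, 0.02, 0.02, -0.02]
-> [ 0.642 -0.096  0.2  ] 5 rows
4 [0.7, 0.0, -0.46, 0.0, 0.0, 0.0]
5 [0.7, 0.0, -0.45, 0.0, 0.0, 0.0]
6 [0.7, 0.0, -0.46, 0.0, 0.0, 0.0]
7 [0.7, 0.0, -0.46, 0.0, 0.0, 0.0]
8 [0.69, 0.0, -0.46, 0.0, 0.0, 0.0]
-> [0.616 0.148 0.17 ] 15 rows
9 [0.45, -0.01, 0.48, 0.0, -0.93, 0.0]
10 [0.49, -0.02, 0.44, 0.0, -0.94, 0.0]
11 [0.53, -0.01, 0.39, 0.0, -0.93, 0.0]
12 [0.56, -0.01, 0.34, 0.0, -0.93, 0.0]
13 [0.6, -0.01, 0.29, 0.0, -0.94, 0.0]
14 [0.62, -0.02, 0.23, 0.0, -0.93, 0.0]
15 [0.63, -0.01, 0.17, 0.0, -0.93, 0.0]
16 [0.65, -0.01, 0.11, 0.0, -0.94, 0.0]
17 [0.66, -0.02, 0.05, 0.0, -0.93, 0.0]
18 [0.65, -0.01, -0.01, 0.0, -0.93, 0.0]
19 [0.66, -0.01, -0.08, 0.0, -0.94, 0.0]
20 [0.64, -0.02, -0.13, 0.0, -0.93, 0.0]
21 [0.63, -0.01, -0.2, 0.0, -0.94, 0.0]
22 [0.61, -0.01, -0.25, 0.0, -0.93, 0.0]
23 [0.58, -0.01, -0.31, 0.0, -0.93, 0.0]
-> [0.615 0.158 0.035] 6 rows
24 [0.63, 0.0, 0.65, 0.0, 0.0, 0.0]
25 [0.63, 0.0, 0.64, 0.0, 0.0, 0.0]
26 [0.63, 0.0, 0.65, 0.0, 0.0, 0.0]
27 [0.64, 0.0, 0.65, 0.0, 0.0, 0.0]
28 [0.63, 0.0, 0.64, 0.0, 0.0, 0.0]
29 [0.63, 0.0, 0.65, 0.0, 0.0, 0.0]
```

>>> carry_out(commands=[[0,0,0,-0.69,0,0,0],[0,0,0,-0.69,0,0,0],[0,0,0,-0.69,0,0,0],[0,0.7,0,-0.46,0,0,0],[0,0.7,0,-0.46,0,0,0],[0,0.7,0,-0.46,0,0,0],[0,0.7,0,-0.46,0,0,0],[0,0.7,0,-0.46,0,0,0]])

```text
clock: 6.05
position: [0.6392, -0.0915, 0.2019]
ee_rot: [-1.733, -1.879, -0.63]
force: [1.0, 0.9, 0.5]
width: 0.003
gripper_force: 0.0
```

>>> carry_out(commands=[[0,0.45,0,0.48,0,-0.93,0],[0,0.49,0,0.44,0,-0.93,0],[0,0.53,0,0.39,0,-0.93,0],[0,0.56,0,0.34,0,-0.93,0],[0,0.6,0,0.29,0,-0.93,0],[0,0.62,0,0.23,0,-0.93,0],[0,0.63,0,0.17,0,-0.93,0],[0,0.65,0,0.11,0,-0.94,0]])

```text
clock: 6.85
position: [0.6289, 0.0387, 0.1854]
ee_rot: [2.105, 2.28, -0.051]
force: [-0.6, 0.2, -0.4]
width: 0.002
gripper_force: 0.0
```

>>> carry_out(commands=[[0,0.66,0,0.05,0,-0.94,0],[0,0.65,0,0,0,-0.93,0],[0,0.66,0,-0.08,0,-0.94,0],[0,0.64,0,-0.13,0,-0.93,0],[0,0.63,0,-0.2,0,-0.94,0],[0,0.61,0,-0.25,0,-0.93,0],[0,0.58,0,-0.31,0,-0.93,0],[0,0,0,0,0,0,0]])

```text
clock: 7.65
position: [0.6169, 0.1588, 0.1669]
ee_rot: [1.723, 1.888, -0.636]
force: [-1.0, 1.6, -0.5]
width: 0.006
gripper_force: 0.0
```

Run:
```python
from plan import *
L=Rt(YAW+np.pi/2,-.7)
plan([(W(0,.165,.013),L,.024),(W(0,.14,.0125),L,.012),(W(0,.087,.060),L,.008)])
```

```text
clock 7.65 at [0.6169 0.1588 0.1669] F [-1.   1.6 -0.5] w 0.006 g 0.0
-> [0.615 0.158 0.013] 7 rows
1 [0.56, 0.0, 0.68, 0.0, 0.0, 0.01]
2 [0.57, -0.01, 0.67, 0.0, 0.0, 0.01]
3 [0.56, -0.01, 0.68, -0.01, 0.0, 0.01]
4 [0.56, 0.0, 0.67, 0.0, 0.0, 0.01]
5 [0.56, -0.01, 0.68, 0.0, 0.0, 0.01]
6 [0.57, -0.01, 0.67, 0.0, 0.0, 0.01]
7 [0.56, -0.01, 0.68, 0.0, 0.0, 0.01]
-> [0.617 0.133 0.012] 3 rows
8 [-0.25, 0.0, 0.22, 0.0, 0.0, 0.0]
9 [-0.25, 0.0, 0.22, 0.0, 0.0, 0.0]
10 [-0.25, 0.0, 0.22, 0.0, 0.0, 0.0]
-> [0.622 0.08  0.06 ] 9 rows
11 [-0.32, 0.0, -0.01, 0.0, 0.0, 0.0]
12 [-0.31, 0.0, -0.01, 0.0, 0.0, 0.0]
13 [-0.32, 0.0, -0.01, 0.0, 0.0, 0.0]
14 [-0.32, 0.0, -0.01, 0.0, 0.0, 0.0]
15 [-0.31, 0.0, -0.01, 0.0, 0.0, 0.0]
16 [-0.32, 0.0, -0.01, 0.0, 0.0, 0.0]
17 [-0.31, 0.0, -0.01, 0.0, 0.0, 0.0]
18 [-0.32, 0.0, -0.01, 0.0, 0.0, 0.0]
19 [-0.32, 0.0, -0.01, 0.0, 0.0, 0.0]
```

>>> carry_out(commands=[[0,0.56,0,0.68,0,0,0],[0,0.56,0,0.68,0,0,0],[0,0.56,0,0.68,0,0,0],[0,0.56,0,0.67,0,0,0],[0,0.56,0,0.67,0,0,0],[0,0.56,0,0.67,0,0,0],[0,0,0,0,0,0,0]])

```text
clock: 8.35
position: [0.618, 0.1494, 0.0348]
ee_rot: [1.731, 1.879, -0.641]
force: [-0.4, -0.2, -0.2]
width: 0.004
gripper_force: 0.0
```

Run:
```python
from plan import *
L=Rt(YAW+np.pi/2,-.7)
plan([(W(0,.165,.013),L,.024),(W(0,.14,.0125),L,.012),(W(0,.087,.060),L,.01)])
```

```text
clock 8.35 at [0.618  0.1494 0.0348] F [-0.4 -0.2 -0.2] w 0.004 g 0.0
-> [0.615 0.158 0.013] 1 rows
1 [0.82, -0.07, 0.44, -0.07, 0.03, 0.01]
-> [0.617 0.133 0.012] 3 rows
2 [-0.25, 0.0, 0.22, 0.0, 0.0, 0.0]
3 [-0.25, 0.0, 0.22, 0.0, 0.0, 0.0]
4 [-0.25, 0.0, 0.22, 0.0, 0.0, 0.0]
-> [0.622 0.08  0.06 ] 8 rows
5 [-0.36, 0.0, -0.01, 0.0, 0.0, 0.0]
6 [-0.35, 0.0, -0.01, 0.0, 0.0, 0.0]
7 [-0.36, 0.0, -0.01, 0.0, 0.0, 0.0]
8 [-0.35, 0.0, -0.01, 0.0, 0.0, 0.0]
9 [-0.36, 0.0, -0.01, 0.0, 0.0, 0.0]
10 [-0.35, 0.0, -0.01, 0.0, 0.0, 0.0]
11 [-0.36, 0.0, -0.01, 0.0, 0.0, 0.0]
12 [-0.36, 0.0, -0.01, 0.0, 0.0, 0.0]
```

>>> carry_out(commands=[[0,0.82,0,0.44,0,0,0],[0,0,0,0,0,0,0]])

```text
clock: 8.55
position: [0.6178, 0.1598, 0.0146]
ee_rot: [1.731, 1.881, -0.637]
force: [-0.7, 0.6, 0.3]
width: 0.002
gripper_force: 0.0
```

>>> carry_out(commands=[[0,-0.25,0,0.22,0,0,0],[0,-0.25,0,0.22,0,0,0],[0,0,0,0,0,0,0]])

```text
clock: 8.85
position: [0.621, 0.1393, 0.0175]
ee_rot: [1.734, 1.874, -0.635]
force: [-0.7, 0.4, 0.8]
width: 0.002
gripper_force: 0.0
```

Run:
```python
from plan import *
L=Rt(YAW+np.pi/2,-.7)
plan([(W(0,.135,.0125),L,.012),(W(0,.087,.060),L,.01)])
```

```text
clock 8.85 at [0.621  0.1393 0.0175] F [-0.7  0.4  0.8] w 0.002 g 0.0
-> [0.618 0.128 0.012] 2 rows
1 [-0.11, -0.08, 0.22, -0.02, 0.01, -0.03]
2 [-0.1, -0.08, 0.22, -0.02, 0.01, -0.02]
-> [0.622 0.08  0.06 ] 7 rows
3 [-0.39, 0.0, -0.03, 0.0, 0.0, 0.0]
4 [-0.38, 0.0, -0.03, 0.0, 0.0, 0.0]
5 [-0.39, 0.0, -0.03, 0.0, 0.0, 0.0]
6 [-0.38, 0.0, -0.03, 0.0, 0.0, 0.0]
7 [-0.39, 0.0, -0.03, 0.0, 0.0, 0.0]
8 [-0.38, 0.0, -0.03, 0.0, 0.0, 0.0]
9 [-0.39, 0.0, -0.03, 0.0, 0.0, 0.0]
```

>>> carry_out(commands=[[0,-0.1,0,0.22,0,0,0],[0,-0.1,0,0.22,0,0,0],[0,-0.2,0,-0.02,0,0,0],[0,-0.2,0,-0.02,0,0,0],[0,-0.3,0,-0.03,0,0,0],[0,-0.3,0,-0.03,0,0,0]])

```text
clock: 9.45
position: [0.6227, 0.1143, 0.0294]
ee_rot: [1.732, 1.879, -0.633]
force: [-0.2, 2.6, -0.1]
width: 0.005
gripper_force: 1.1
```

>>> carry_out(commands=[[0,-0.3,0,-0.03,0,0,0],[0,-0.3,0,-0.03,0,0,0],[0,-0.3,0,-0.03,0,0,0],[0,-0.3,0,-0.03,0,0,0],[0,-0.3,0,-0.03,0,0,0],[0,0,0,0,0,0,0]])

```text
clock: 10.05
position: [0.625, 0.0863, 0.057]
ee_rot: [1.733, 1.876, -0.635]
force: [-0.4, 0.3, 1.0]
width: 0.007
gripper_force: 0.1
```

Run:
```python
from plan import *
L=Rt(YAW+np.pi/2,-.7)
plan([(W(0,.087,.060),L,.006)])
```

```text
clock 10.05 at [0.625  0.0863 0.057 ] F [-0.4  0.3  1. ] w 0.007 g 0.1
-> [0.622 0.08  0.06 ] 2 rows
1 [-0.13, -0.07, 0.03, -0.02, 0.01, -0.02]
2 [-0.13, -0.08, 0.04, -0.02, 0.01, -0.02]
```

>>> carry_out(commands=[[0,-0.12,0,0.06,0,0,0],[0,-0.12,0,0.06,0,0,0],[0,0,0,0,0,0,0]])

```text
clock: 10.35
position: [0.6252, 0.0825, 0.0573]
ee_rot: [1.732, 1.88, -0.632]
force: [-0.1, 3.5, 2.0]
width: 0.006
gripper_force: 2.2
```

>>> carry_out(commands=[[0,-0.06,0,0.05,0,0,0],[0,0,0,0,0,0,0]])

```text
clock: 10.55
position: [0.6253, 0.0821, 0.0572]
ee_rot: [1.732, 1.882, -0.63]
force: [-2.8, 9.1, 3.2]
width: 0.004
gripper_force: 4.2
```

Run:
```python
from plan import *
L=Rt(YAW+np.pi/2,-.7);F=Rt(YAW+np.pi,-.7)
print(arm.observe()["joints"].round(2))
plan([(W(0,.12,.1),L,.022),(W(-.03,.1,.20),L,.024),(W(-.17,0,.16),F,.024)])
```

```text
[-0.49  0.8  -0.12  1.61  0.73  1.23 -0.93]
clock 10.55 at [0.6253 0.0821 0.0572] F [-2.8  9.1  3.2] w 0.004 g 4.2
-> [0.619 0.113 0.1  ] 3 rows
1 [-0.05, -0.05, -0.7, -0.01, -0.01, 0.0]
2 [-0.05, -0.05, -0.71, 0.0, -0.01, 0.0]
3 [-0.05, -0.05, -0.7, -0.01, -0.01, -0.01]
-> [0.591 0.09  0.2  ] 5 rows
4 [-0.64, -0.24, -0.51, 0.0, 0.0, 0.0]
5 [-0.63, -0.24, -0.51, 0.0, 0.0, 0.0]
6 [-0.64, -0.24, -0.51, 0.0, 0.0, 0.0]
7 [-0.64, -0.24, -0.51, 0.0, 0.0, 0.0]
8 [-0.63, -0.24, -0.51, 0.0, 0.0, 0.0]
-> [ 0.46  -0.021  0.16 ] 13 rows
9 [-0.16, -0.43, 0.29, -0.78, 0.0, -0.92]
10 [-0.11, -0.47, 0.26, -0.78, 0.0, -0.93]
11 [-0.07, -0.49, 0.22, -0.77, 0.0, -0.92]
12 [-0.03, -0.51, 0.18, -0.78, 0.0, -0.93]
13 [0.03, -0.52, 0.14, -0.78, 0.0, -0.92]
14 [0.07, -0.53, 0.1, -0.78, 0.0, -0.92]
15 [0.12, -0.53, 0.06, -0.78, 0.0, -0.93]
16 [0.17, -0.52, 0.02, -0.78, 0.0, -0.92]
17 [0.22, -0.49, -0.02, -0.77, 0.0, -0.93]
18 [0.26, -0.48, -0.06, -0.78, 0.0, -0.92]
19 [0.3, -0.44, -0.1, -0.78, 0.0, -0.92]
20 [0.35, -0.4, -0.12, -0.78, 0.0, -0.93]
21 [0.37, -0.36, -0.16, -0.78, 0.0, -0.92]
```

>>> carry_out(commands=[[0,-0.05,0,-0.7,0,0,0],[0,-0.05,0,-0.7,0,0,0],[0,-0.05,0,-0.7,0,0,0],[0,-0.64,-0.24,-0.51,0,0,0],[0,-0.64,-0.24,-0.51,0,0,0],[0,-0.64,-0.24,-0.51,0,0,0],[0,-0.64,-0.24,-0.51,0,0,0],[0,-0.64,-0.24,-0.51,0,0,0]])

```text
clock: 11.35
position: [0.5944, 0.0874, 0.202]
ee_rot: [1.732, 1.877, -0.635]
force: [0.2, 0.9, 0.4]
width: 0.007
gripper_force: 0.0
```

>>> carry_out(commands=[[0,-0.16,-0.43,0.29,-0.78,0,-0.92],[0,-0.11,-0.47,0.26,-0.78,0,-0.93],[0,-0.07,-0.49,0.22,-0.77,0,-0.92],[0,-0.03,-0.51,0.18,-0.78,0,-0.93],[0,0.03,-0.52,0.14,-0.78,0,-0.92],[0,0.07,-0.53,0.1,-0.78,0,-0.92],[0,0.12,-0.53,0.06,-0.78,0,-0.93]])

```text
clock: 12.05
position: [0.5235, 0.0279, 0.1798]
ee_rot: [0.773, 2.337, -0.285]
force: [1.7, -0.0, 1.2]
width: 0.004
gripper_force: 0.0
```

>>> carry_out(commands=[[0,0.17,-0.52,0.02,-0.78,0,-0.92],[0,0.22,-0.49,-0.02,-0.77,0,-0.93],[0,0.26,-0.48,-0.06,-0.78,0,-0.92],[0,0.3,-0.44,-0.1,-0.78,0,-0.92],[0,0.35,-0.4,-0.12,-0.78,0,-0.93],[0,0.37,-0.36,-0.16,-0.78,0,-0.92],[0,0,0,0,0,0,0]])

```text
clock: 12.75
position: [0.4843, -0.0149, 0.1678]
ee_rot: [0.134, 2.428, -0.049]
force: [-0.6, -0.2, 0.0]
width: 0.006
gripper_force: 0.0
```

Run:
```python
from plan import *
F=Rt(YAW+np.pi,-.7)
print(arm.observe()["joints"].round(2))
plan([(W(-.168,0,.04),F,.024),(W(-.168,0,.0135),F,.024),(W(-.14,0,.013),F,.012),(W(-.087,0,.060),F,.01)])
from fit import fit
d=cloud(arm.get_image("top"));np.save("t1.npy",d)
```

```text
[ 0.13  0.1  -0.41  2.56  2.15  0.34 -0.89]
clock 12.75 at [ 0.4843 -0.0149  0.1678] F [-0.6 -0.2  0. ] w 0.006 g 0.0
-> [ 0.462 -0.021  0.04 ] 6 rows
1 [0.67, -0.06, 0.55, -0.21, 0.02, -0.25]
2 [0.66, -0.05, 0.55, -0.21, 0.01, -0.24]
3 [0.67, -0.04, 0.56, -0.21, 0.02, -0.25]
4 [0.66, -0.05, 0.55, -0.21, 0.02, -0.25]
5 [0.67, -0.03, 0.55, -0.21, 0.02, -0.25]
6 [0.66, -0.03, 0.55, -0.21, 0.01, -0.24]
-> [ 0.462 -0.021  0.014] 2 rows
7 [0.34, 0.0, 0.41, 0.0, 0.0, 0.0]
8 [0.35, 0.0, 0.4, 0.0, 0.0, 0.0]
-> [ 0.49  -0.018  0.013] 3 rows
9 [-0.28, 0.0, 0.25, 0.0, 0.0, 0.0]
10 [-0.28, 0.0, 0.24, 0.0, 0.0, 0.0]
11 [-0.29, 0.0, 0.25, 0.0, 0.0, 0.0]
-> [ 0.543 -0.014  0.06 ] 8 rows
12 [-0.35, 0.0, -0.01, 0.0, 0.0, 0.0]
13 [-0.36, 0.0, -0.01, 0.0, 0.0, 0.0]
14 [-0.35, 0.0, -0.01, 0.0, 0.0, 0.0]
15 [-0.35, 0.0, -0.01, 0.0, 0.0, 0.0]
16 [-0.36, 0.0, 0.0, 0.0, 0.0, 0.0]
17 [-0.35, 0.0, -0.01, 0.0, 0.0, 0.0]
18 [-0.36, 0.0, -0.01, 0.0, 0.0, 0.0]
19 [-0.35, 0.0, -0.01, 0.0, 0.0, 0.0]
```

The front pose with 40° of tilt brings joint 4 close to its limit. A smaller tilt of 0.35 rad is enough for the front wall, so I'll use that.

Run:
```python
from plan import *
F=Rt(YAW+np.pi,-.35)
plan([(W(-.14,0,.165),F,.024),(W(-.168,0,.04),F,.024)])
T=np.load("t1.npy"); P=T[100:200,200:315].reshape(-1,3); P=P[P[:,2]>.03]; d=P-W(0,0,0)
x,y=d@EX,d@EY
for n,v,o in [("L",y,x),("R",-y,x)]:
    for z in (.04,.05,.06,.07,.08):
        m=(abs(o)<.07)&(abs(P[:,2]-z)<.005)&(v>.06)&(v<.11); print(n,z,m.sum(),np.median(v[m]).round(4) if m.any() else "")
```

```text
clock 12.8 at [ 0.4847 -0.0136  0.1678] F [-0.5  0.6 -0.2] w 0.001 g 0.0
-> [ 0.49  -0.018  0.165] 4 rows
1 [-0.02, -0.04, 0.06, -0.24, 0.9, -0.42]
2 [-0.03, -0.05, 0.05, -0.25, 0.9, -0.42]
3 [-0.03, -0.05, 0.05, -0.24, 0.89, -0.43]
4 [-0.03, -0.05, 0.05, -0.24, 0.9, -0.42]
-> [ 0.462 -0.021  0.04 ] 6 rows
5 [0.46, 0.0, 0.72, 0.0, 0.0, 0.0]
6 [0.46, 0.0, 0.72, 0.0, 0.0, 0.0]
7 [0.46, 0.0, 0.72, 0.0, 0.0, 0.0]
8 [0.46, 0.0, 0.71, 0.0, 0.0, 0.0]
9 [0.47, 0.0, 0.72, 0.0, 0.0, 0.0]
10 [0.46, 0.01, 0.72, 0.0, 0.0, 0.0]
L 0.04 2 0.0751
L 0.05 2 0.074
L 0.06 5 0.0748
L 0.07 3 0.075
L 0.08 90 0.0781
R 0.04 14 0.0754
R 0.05 16 0.0748
R 0.06 15 0.0751
R 0.07 21 0.0751
R 0.08 90 0.0773
```

>>> carry_out(commands=[[0,0,-0.05,0.05,-0.24,0.9,-0.42],[0,0,-0.05,0.05,-0.24,0.9,-0.42],[0,0,-0.05,0.05,-0.24,0.9,-0.42],[0,0,-0.05,0.05,-0.24,0.9,-0.42],[0,0,0,0,0,0,0]])

```text
clock: 13.3
position: [0.4769, -0.0306, 0.1584]
ee_rot: [0.074, 2.575, -0.101]
force: [0.2, -0.1, -0.1]
width: 0.005
gripper_force: 0.0
```

Run:
```python
from plan import *
F=Rt(YAW+np.pi,-.35)
print(arm.observe()["joints"].round(2))
plan([(W(-.168,0,.1),F,.024),(W(-.168,0,.035),F,.024)])
```

```text
[ 0.06  0.09 -0.27  2.47  1.37  0.22  0.  ]
clock 13.3 at [ 0.4769 -0.0306  0.1584] F [ 0.2 -0.1 -0.1] w 0.005 g 0.0
-> [ 0.462 -0.021  0.1  ] 3 rows
1 [0.59, 0.16, 0.54, -0.4, 0.7, -0.39]
2 [0.55, 0.16, 0.58, -0.41, 0.71, -0.39]
3 [0.49, 0.15, 0.63, -0.4, 0.7, -0.39]
-> [ 0.462 -0.021  0.035] 3 rows
4 [0.3, 0.0, 0.81, 0.0, 0.0, 0.0]
5 [0.3, 0.0, 0.82, 0.0, 0.0, 0.0]
6 [0.3, 0.0, 0.81, 0.0, 0.0, 0.0]
```

Run:
```python
from plan import *
F=Rt(YAW+np.pi,-.25)
plan([(W(-.155,0,.15),F,.024)])
```

```text
clock 13.3 at [ 0.4769 -0.0306  0.1584] F [ 0.2 -0.1 -0.1] w 0.005 g 0.0
-> [ 0.475 -0.02   0.15 ] 4 rows
1 [0.07, 0.11, 0.05, -0.29, 0.78, -0.31]
2 [0.06, 0.11, 0.06, -0.29, 0.77, -0.31]
3 [0.05, 0.11, 0.06, -0.29, 0.78, -0.3]
4 [0.04, 0.11, 0.07, -0.29, 0.78, -0.31]
```

>>> carry_out(commands=[[0,0.07,0.11,0.05,-0.29,0.78,-0.31],[0,0.06,0.11,0.06,-0.29,0.77,-0.31],[0,0.05,0.11,0.06,-0.29,0.78,-0.3],[0,0.04,0.11,0.07,-0.29,0.78,-0.31],[0,0,0,0,0,0,0],[0,0,0,0,0,0,0]])

```text
clock: 13.9
position: [0.476, -0.0391, 0.153]
ee_rot: [0.012, 2.717, -0.101]
force: [-0.3, -0.1, -0.6]
width: 0.005
gripper_force: 0.0
```

Run:
```python
from plan import *
F=Rt(YAW+np.pi,-.25)
print(arm.observe()["joints"].round(2))
plan([(W(-.168,0,.035),F,.024)])
```

```text
[ 0.24  0.13 -0.4   2.35  0.62  0.31  0.86]
clock 13.9 at [ 0.476  -0.0391  0.153 ] F [-0.3 -0.1 -0.6] w 0.005 g 0.0
-> [ 0.462 -0.021  0.035] 6 rows
1 [0.41, 0.17, 0.67, -0.17, 0.28, -0.13]
2 [0.39, 0.17, 0.68, -0.17, 0.29, -0.13]
3 [0.36, 0.16, 0.69, -0.16, 0.28, -0.13]
4 [0.34, 0.15, 0.71, -0.17, 0.28, -0.14]
5 [0.33, 0.15, 0.72, -0.17, 0.29, -0.13]
6 [0.3, 0.14, 0.73, -0.17, 0.28, -0.13]
```

>>> carry_out(commands=[[0,0.41,0.17,0.67,-0.17,0.28,-0.13],[0,0.39,0.17,0.68,-0.17,0.28,-0.13],[0,0.36,0.16,0.69,-0.17,0.28,-0.13],[0,0.34,0.15,0.71,-0.17,0.28,-0.13],[0,0.33,0.15,0.72,-0.17,0.28,-0.13],[0,0,0,0,0,0,0]])

```text
clock: 14.5
position: [0.4623, -0.0236, 0.0528]
ee_rot: [-0.101, 2.864, -0.003]
force: [0.2, 0.2, 0.7]
width: 0.005
gripper_force: 0.0
```

Run:
```python
from plan import *
F=Rt(YAW+np.pi,-.25)
print(arm.observe()["joints"].round(2))
plan([(W(-.168,0,.012),F,.024),(W(-.142,0,.012),F,.012),(W(-.090,0,.062),F,.01)])
```

```text
[ 0.22  0.36 -0.35  2.36  0.71  0.22  0.87]
clock 14.5 at [ 0.4623 -0.0236  0.0528] F [0.2 0.2 0.7] w 0.005 g 0.0
-> [ 0.462 -0.021  0.012] 2 rows
1 [0.23, 0.07, 0.78, -0.07, 0.13, -0.06]
2 [0.22, 0.06, 0.79, -0.08, 0.12, -0.06]
-> [ 0.488 -0.019  0.012] 3 rows
3 [-0.34, 0.0, 0.09, 0.0, 0.0, 0.0]
4 [-0.34, 0.0, 0.08, 0.0, 0.0, 0.0]
5 [-0.33, 0.0, 0.09, 0.0, 0.0, 0.0]
-> [ 0.54  -0.014  0.062] 8 rows
6 [-0.31, 0.0, -0.18, 0.0, 0.0, 0.0]
7 [-0.32, 0.0, -0.18, 0.0, 0.0, 0.0]
8 [-0.31, 0.0, -0.18, 0.0, 0.0, 0.0]
9 [-0.32, 0.0, -0.17, 0.0, 0.0, 0.0]
10 [-0.31, 0.0, -0.18, 0.0, 0.0, 0.0]
11 [-0.31, 0.0, -0.18, 0.0, 0.0, 0.0]
12 [-0.32, 0.0, -0.18, 0.0, 0.0, 0.0]
13 [-0.31, 0.0, -0.18, 0.0, 0.0, 0.0]
```

>>> carry_out(commands=[[0,0.23,0.07,0.78,-0.07,0.12,-0.06],[0,0.2,0.07,0.7,-0.07,0.12,-0.06],[0,-0.34,0,0.09,0,0,0],[0,-0.34,0,0.09,0,0,0],[0,0,0,0,0,0,0]])

```text
clock: 15.0
position: [0.4832, -0.0189, 0.0176]
ee_rot: [-0.121, 2.881, 0.015]
force: [0.2, -0.3, 0.2]
width: 0.008
gripper_force: 0.0
```

Run:
```python
from plan import *
s=arm.observe(); F=Rn.from_rotvec(s["ee_rot"]); print(s["joints"].round(2),F.as_matrix().round(2).tolist())
plan([(W(-.138,0,.012),F,.012),(W(-.090,0,.062),F,.01)])
```

```text
[ 0.15  0.46 -0.28  2.33  0.83  0.17  0.77] [[-0.96, -0.08, 0.25], [-0.08, 1.0, 0.02], [-0.26, -0.0, -0.97]]
clock 15.0 at [ 0.4832 -0.0189  0.0176] F [ 0.2 -0.3  0.2] w 0.008 g 0.0
-> [ 0.492 -0.018  0.012] 1 rows
1 [-0.27, -0.01, 0.3, 0.0, 0.0, 0.0]
-> [ 0.54  -0.014  0.062] 7 rows
2 [-0.34, 0.0, -0.21, 0.0, 0.0, 0.0]
3 [-0.34, 0.0, -0.2, 0.0, 0.0, 0.0]
4 [-0.34, 0.0, -0.21, 0.0, 0.0, 0.0]
5 [-0.33, 0.0, -0.2, 0.0, 0.0, 0.0]
6 [-0.34, 0.0, -0.21, 0.0, 0.0, 0.0]
7 [-0.34, 0.0, -0.2, 0.0, 0.0, 0.0]
8 [-0.34, 0.0, -0.21, 0.0, 0.0, 0.0]
```

>>> carry_out(commands=[[0,-0.2,0,0.1,0,0.2,0],[0,-0.3,0,-0.18,0,0.2,0],[0,-0.3,0,-0.18,0,0.2,0],[0,-0.3,0,-0.18,0,0.2,0]])

```text
clock: 15.4
position: [0.4986, -0.0186, 0.0321]
ee_rot: [-0.124, 2.975, 0.006]
force: [-10.5, -2.3, 4.3]
width: 0.005
gripper_force: 4.4
```

Run:
```python
from plan import *
s=arm.observe(); F=Rn.from_rotvec(s["ee_rot"]); print(s["joints"].round(2),F.as_matrix().round(2).tolist())
plan([(W(-.090,0,.062),F,.01)])
```

```text
[ 0.34  0.5  -0.53  2.19  0.64  0.43  0.96] [[-0.98, -0.08, 0.16], [-0.08, 1.0, 0.01], [-0.16, -0.0, -0.99]]
clock 15.4 at [ 0.4986 -0.0186  0.0321] F [-10.5  -2.3   4.3] w 0.005 g 4.4
-> [ 0.54  -0.014  0.062] 6 rows
1 [-0.3, 0.01, -0.15, 0.0, 0.0, 0.0]
2 [-0.31, 0.0, -0.15, 0.0, 0.0, 0.0]
3 [-0.3, 0.01, -0.16, 0.0, 0.0, 0.0]
4 [-0.3, 0.0, -0.15, 0.0, 0.0, 0.0]
5 [-0.31, 0.01, -0.15, 0.0, 0.0, 0.0]
6 [-0.3, 0.0, -0.15, 0.0, 0.0, 0.0]
```

>>> carry_out(commands=[[0,-0.12,0,-0.3,0,0.1,0],[0,-0.2,0,-0.25,0,0.1,0],[0,-0.25,0,-0.2,0,0,0],[0,-0.25,0,-0.15,0,0,0]])

```text
clock: 15.8
position: [0.522, -0.0163, 0.0593]
ee_rot: [-0.125, 2.983, 0.008]
force: [-0.0, -0.1, -1.7]
width: 0.008
gripper_force: 0.6
```

Run:
```python
from plan import *
s=arm.observe(); F=Rn.from_rotvec(s["ee_rot"]); print(s["joints"].round(2),F.as_matrix().round(2).tolist())
plan([(W(-.090,0,.062),F,.01)])
a=arm.get_image("side"); save("side2",cv2.resize(a["pixels"][100:260,140:330],None,fx=3,fy=3,interpolation=cv2.INTER_CUBIC))
```

```text
[ 0.39  0.49 -0.6   2.1   0.56  0.53  1.05] [[-0.98, -0.08, 0.15], [-0.08, 1.0, 0.01], [-0.15, -0.0, -0.99]]
clock 15.8 at [ 0.522  -0.0163  0.0593] F [-0.  -0.1 -1.7] w 0.008 g 0.6
-> [ 0.54  -0.014  0.062] 2 rows
1 [-0.36, 0.01, 0.0, 0.0, 0.0, 0.0]
2 [-0.35, 0.01, 0.0, 0.0, 0.0, 0.0]
```

View pics/side2.png

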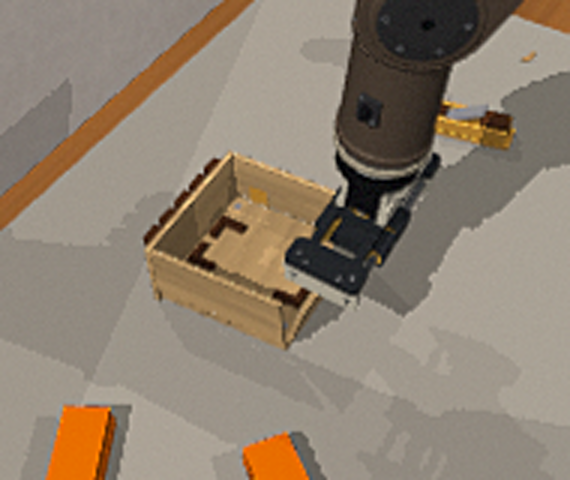

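The crop shows the side walls upright and the front wall (about 300,315) lifted roughly two thirds of the way. I'll keep pushing it to its stop.

>>> carry_out(commands=[[0,-0.3,0,0.03,0,0,0],[0,-0.3,0,0.03,0,0,0],[0,-0.1,0,0,0,0,0],[0,0,0,0,0,0,0]])

```text
clock: 16.25
position: [0.538, -0.0146, 0.0589]
ee_rot: [-0.126, 2.987, 0.007]
force: [-6.6, -1.4, 3.8]
width: 0.008
gripper_force: 3.2
```

>>> carry_out(commands=[[0,-0.1,0,0,0,0,0],[0,0,0,0,0,0,0]])

```text
clock: 16.45
position: [0.5383, -0.0147, 0.0587]
ee_rot: [-0.127, 2.991, 0.006]
force: [-12.7, -1.0, 9.2]
width: 0.006
gripper_force: 6.8
```

Run:
```python
from plan import *
s=arm.observe(); d=s["position"]-W(0,0,0); print("local",d@EX,d@EY,s["joints"].round(2))
F=Rn.from_rotvec(s["ee_rot"]); plan([(W(-.11,0,.08),F,.024),(W(-.11,0.02,.15),F,.024)])
```

```text
local -0.09126259282331213 -0.00029656532669101565 [ 0.38  0.51 -0.59  2.06  0.56  0.56  1.06]
clock 16.45 at [ 0.5383 -0.0147  0.0587] F [-12.7  -1.    9.2] w 0.006 g 6.8
-> [ 0.52  -0.016  0.08 ] 2 rows
1 [0.31, 0.01, -0.48, 0.0, 0.0, 0.0]
2 [0.31, 0.0, -0.47, 0.0, 0.0, 0.0]
-> [0.518 0.004 0.15 ] 4 rows
3 [-0.1, 0.2, -0.69, 0.0, 0.0, 0.0]
4 [-0.11, 0.2, -0.7, 0.0, 0.0, 0.0]
5 [-0.1, 0.2, -0.69, 0.0, 0.0, 0.0]
6 [-0.11, 0.19, -0.7, 0.0, 0.0, 0.0]
```

>>> carry_out(commands=[[0,0.4,0,0.05,0,0,0],[0,0.3,0,-0.4,0,0,0],[0,0.1,0,-0.7,0,0,0],[0,-0.1,0.2,-0.7,0,0,0],[0,-0.1,0.2,-0.7,0,0,0],[0,-0.1,0.2,-0.7,0,0,0],[0,-0.1,0.2,-0.7,0,0,0]])

```text
clock: 17.15
position: [0.5154, 0.0041, 0.155]
ee_rot: [-0.127, 2.983, 0.008]
force: [-0.4, 1.1, -0.6]
width: 0.009
gripper_force: 0.0
```

Run:
```python
from plan import *
S=Rt(2.78)
plan([(np.array([.4615,.359,.14]),S,.024),(np.array([.4615,.359,.04]),S,.024)])
```

```text
clock 17.15 at [0.5154 0.0041 0.155 ] F [-0.4  1.1 -0.6] w 0.009 g 0.0
-> [0.462 0.359 0.14 ] 15 rows
1 [0.07, 0.96, 0.03, 0.02, 0.1, 0.3]
2 [0.09, 0.95, 0.03, 0.03, 0.1, 0.29]
3 [0.13, 0.95, 0.02, 0.02, 0.11, 0.3]
4 [0.15, 0.94, 0.03, 0.02, 0.1, 0.3]
5 [0.18, 0.94, 0.02, 0.02, 0.1, 0.3]
6 [0.21, 0.94, 0.03, 0.03, 0.1, 0.29]
7 [0.23, 0.93, 0.02, 0.02, 0.11, 0.3]
8 [0.27, 0.92, 0.03, 0.02, 0.1, 0.3]
9 [0.29, 0.91, 0.03, 0.02, 0.1, 0.29]
10 [0.31, 0.9, 0.02, 0.03, 0.1, 0.3]
11 [0.34, 0.9, 0.03, 0.02, 0.11, 0.3]
12 [0.37, 0.88, 0.03, 0.02, 0.1, 0.29]
13 [0.4, 0.87, 0.03, 0.02, 0.1, 0.3]
14 [0.42, 0.87, 0.04, 0.03, 0.1, 0.3]
15 [0.44, 0.84, 0.04, 0.02, 0.1, 0.3]
-> [0.462 0.359 0.04 ] 5 rows
16 [0.0, 0.0, 0.8, 0.0, 0.0, 0.0]
17 [0.0, 0.0, 0.8, 0.0, 0.0, 0.0]
18 [0.0, 0.0, 0.8, 0.0, 0.0, 0.0]
19 [0.0, 0.0, 0.8, 0.0, 0.0, 0.0]
20 [0.0, 0.0, 0.8, 0.0, 0.0, 0.0]
```

>>> carry_out(commands=[[0,0.07,0.96,0.03,0,0.1,0.3],[0,0.1,0.95,0.03,0,0.1,0.3],[0,0.13,0.95,0.03,0,0.1,0.3],[0,0.15,0.94,0.03,0,0.1,0.3],[0,0.18,0.94,0.03,0,0.1,0.3],[0,0.21,0.94,0.03,0,0.1,0.3],[0,0.23,0.93,0.03,0,0.1,0.3],[1,0.27,0.92,0.03,0,0.1,0.3]])

```text
clock: 17.95
position: [0.4863, 0.1944, 0.1469]
ee_rot: [0.239, 3.058, 0.033]
force: [0.1, 0.2, 0.4]
width: 0.054
gripper_force: 0.0
```

>>> carry_out(commands=[[1,0.29,0.91,0.03,0,0.1,0.3],[1,0.31,0.9,0.03,0,0.1,0.3],[1,0.34,0.9,0.03,0,0.1,0.3],[1,0.37,0.88,0.03,0,0.1,0.3],[1,0.4,0.87,0.03,0,0.1,0.3],[1,0.42,0.87,0.03,0,0.1,0.3],[1,0.44,0.84,0.03,0,0.1,0.3],[1,0,0,0,0,0,0]])

```text
clock: 18.75
position: [0.4603, 0.3628, 0.1444]
ee_rot: [0.563, 3.09, 0.059]
force: [-0.4, 0.6, 0.2]
width: 0.736
gripper_force: 0.0
```

Run:
```python
from plan import *
S=Rt(2.78)
plan([(np.array([.4615,.359,.06]),S,.024)])
T=cloud(arm.get_image("top")); P=T[100:200,200:315].reshape(-1,3); P=P[P[:,2]>.03]; d=P-W(0,0,0)
x,y=d@EX,d@EY
for n,v,o in [("L",y,x),("R",-y,x),("F",-x,y)]:
    for z in (.045,.06,.078):
        m=(abs(o)<.06)&(abs(P[:,2]-z)<.006)&(v>.05)&(v<.14); print(n,z,m.sum(),np.median(v[m]).round(4) if m.any() else "")
```

```text
clock 18.75 at [0.4603 0.3628 0.1444] F [-0.4  0.6  0.2] w 0.736 g 0.0
-> [0.462 0.359 0.06 ] 4 rows
1 [-0.03, -0.06, 0.84, 0.09, -0.02, 0.0]
2 [-0.03, -0.06, 0.85, 0.09, -0.01, 0.0]
3 [-0.03, -0.04, 0.84, 0.1, -0.02, 0.01]
4 [-0.02, -0.04, 0.84, 0.09, -0.02, 0.0]
L 0.045 4 0.0752
L 0.06 4 0.0743
L 0.078 78 0.078
R 0.045 15 0.0745
R 0.06 20 0.0749
R 0.078 84 0.0775
F 0.045 37 0.0812
F 0.06 40 0.0816
F 0.078 100 0.0793
```

All three walls measure upright. Next I'll descend on the stone.

>>> carry_out(commands=[[1,-0.03,-0.06,0.84,0.09,0,0],[1,-0.03,-0.05,0.84,0.09,0,0],[1,-0.03,-0.04,0.84,0.09,0,0],[1,-0.02,-0.04,0.84,0.09,0,0],[1,0,0,0,0,0,0]])

```text
clock: 19.3
position: [0.461, 0.353, 0.0554]
ee_rot: [-0.566, -3.08, 0.011]
force: [0.5, 0.6, 0.2]
width: 0.997
gripper_force: 0.0
```

Run:
```python
from plan import *
S=Rt(2.78)
plan([(np.array([.4615,.359,.0075]),S,.015)])
```

```text
clock 19.3 at [0.461  0.353  0.0554] F [0.5 0.6 0.2] w 0.997 g 0.0
-> [0.462 0.359 0.008] 4 rows
1 [0.01, 0.06, 0.48, -0.02, -0.02, -0.01]
2 [0.02, 0.06, 0.48, -0.02, -0.02, 0.0]
3 [0.01, 0.06, 0.48, -0.02, -0.02, -0.01]
4 [0.02, 0.06, 0.47, -0.03, -0.02, 0.0]
```

>>> carry_out(commands=[[1,0.01,0.06,0.48,-0.02,-0.02,0],[1,0.01,0.06,0.48,-0.02,-0.02,0],[1,0.01,0.06,0.48,-0.02,-0.02,0],[1,0.01,0.06,0.4,-0.03,-0.02,0],[1,0,0,0,0,0,0]])

```text
clock: 19.8
position: [0.4629, 0.3605, 0.0118]
ee_rot: [0.567, 3.087, 0.006]
force: [-0.8, -0.1, 0.3]
width: 1.001
gripper_force: 0.0
```

>>> carry_out(commands=[[0,0,0,0,0,0,0],[0,0,0,0,0,0,0],[0,0,0,0,0,0,0],[0,0,0,0,0,0,0],[0,0,0,0,0,0,0],[0,0,0,0,0,0,0]], squeeze=25)

```text
clock: 20.4
position: [0.4638, 0.3609, 0.0134]
ee_rot: [0.568, 3.086, 0.009]
force: [0.1, -0.4, 0.8]
width: 0.529
gripper_force: 0.8
```

Run:
```python
from plan import *
s=arm.observe();R=Rn.from_rotvec(s["ee_rot"]);print(R.as_matrix().round(3).tolist())
plan([(s["position"]+[0,0,.14],R,.02)])
```

```text
[[-0.935, 0.356, 0.005], [0.356, 0.935, 0.005], [-0.003, 0.006, -1.0]]
clock 20.4 at [0.4638 0.3609 0.0134] F [ 0.1 -0.4  0.8] w 0.529 g 0.8
-> [0.464 0.361 0.153] 8 rows
1 [0.0, 0.0, -0.7, 0.0, 0.0, 0.0]
2 [0.0, 0.01, -0.7, 0.0, 0.0, 0.0]
3 [-0.01, 0.0, -0.7, 0.0, 0.0, 0.0]
4 [0.0, 0.01, -0.7, 0.0, 0.0, 0.0]
5 [0.0, 0.0, -0.7, 0.0, 0.0, 0.0]
6 [0.0, 0.01, -0.7, 0.0, 0.0, 0.0]
7 [0.0, 0.0, -0.7, 0.0, 0.0, 0.0]
8 [-0.01, 0.0, -0.7, 0.0, 0.0, 0.0]
```

The grip sits a bit high, so I'll reopen, lower about 7 mm and close again.

>>> carry_out(commands=[[0.7,0,0,0,0,0,0],[0.7,0,0,0.15,0,0,0],[0.7,0,0,0.13,0,0,0],[0.7,0,0,0,0,0,0]])

```text
clock: 20.8
position: [0.4634, 0.3607, 0.0056]
ee_rot: [0.568, 3.087, 0.007]
force: [0.3, -0.6, 0.5]
width: 0.7
gripper_force: 0.0
```

>>> carry_out(commands=[[0,0,0,0,0,0,0],[0,0,0,0,0,0,0],[0,0,0,0,0,0,0],[0,0,0,0,0,0,0],[0,0,0,0,0,0,0],[0,0,0,0,0,0,0]], squeeze=30)

```text
clock: 21.4
position: [0.4636, 0.3606, 0.0062]
ee_rot: [0.568, 3.086, 0.008]
force: [-0.6, -3.1, 2.2]
width: 0.493
gripper_force: 30.0
```

>>> carry_out(commands=[[0,0,0,-0.4,0,0,0],[0,0,0,-0.7,0,0,0],[0,0,0,-0.8,0,0,0],[0,0,0,-0.8,0,0,0],[0,0,0,-0.8,0,0,0],[0,0,0,-0.8,0,0,0],[0,0,0,-0.8,0,0,0],[0,0,0,0,0,0,0]])

```text
clock: 22.2
position: [0.4642, 0.3621, 0.1369]
ee_rot: [0.567, 3.083, 0.016]
force: [0.3, -0.0, -2.9]
width: 0.493
gripper_force: 30.0
```

Run:
```python
from plan import *
plan([(W(0,0,.15),Rt(YAW+np.pi),.022)])
a=arm.get_image("wrist"); save("wrist1",a["pixels"])
# stone ends in tool frame: dark pixels at the stone's depth
z=a["range_z"].astype(float); im=dict(a); im["R"]=np.eye(3); im["t"]=np.zeros(3)
P=cloud(im)@np.array(a["tool_from_camera"])[:3,:3].T+np.array(a["tool_from_camera"])[:3,3]
m=(abs(P[...,1])<.02)&(P[...,2]>-.035)&(P[...,2]<-.012)&(abs(P[...,0])<.09)
Q=P[m]; print(m.sum(),np.percentile(Q,[0.5,50,99.5],axis=0).round(4).tolist())
n=np.linalg.lstsq(np.c_[Q[:,:2],np.ones(len(Q))],Q[:,2],rcond=None)[0]; print(n)
```

```text
clock 22.2 at [0.4642 0.3621 0.1369] F [ 0.3 -0.  -2.9] w 0.493 g 30.0
-> [ 0.629 -0.007  0.15 ] 19 rows
1 [-0.6, -0.6, -0.03, 0.01, 0.0, -0.24]
2 [-0.59, -0.62, -0.03, 0.0, 0.01, -0.23]
3 [-0.57, -0.63, -0.03, 0.01, 0.0, -0.24]
4 [-0.56, -0.64, -0.03, 0.0, 0.01, -0.23]
5 [-0.54, -0.66, -0.04, 0.01, 0.0, -0.24]
6 [-0.52, -0.66, -0.03, 0.0, 0.0, -0.23]
7 [-0.51, -0.68, -0.03, 0.01, 0.01, -0.24]
8 [-0.5, -0.7, -0.03, 0.0, 0.0, -0.24]
9 [-0.48, -0.7, -0.03, 0.01, 0.0, -0.23]
10 [-0.46, -0.72, -0.03, 0.0, 0.01, -0.24]
11 [-0.44, -0.72, -0.03, 0.01, 0.0, -0.23]
12 [-0.43, -0.74, -0.03, 0.0, 0.01, -0.24]
13 [-0.41, -0.74, -0.03, 0.01, 0.0, -0.23]
14 [-0.39, -0.76, -0.02, 0.0, 0.0, -0.24]
15 [-0.37, -0.76, -0.03, 0.01, 0.01, -0.24]
16 [-0.35, -0.78, -0.03, 0.0, 0.0, -0.23]
17 [-0.34, -0.78, -0.03, 0.01, 0.01, -0.24]
18 [-0.32, -0.79, -0.03, 0.0, 0.0, -0.23]
19 [-0.3, -0.79, -0.03, 0.01, 0.0, -0.24]
12387 [[-0.0328, -0.0198, -0.0256], [0.0252, -0.0001, -0.024], [0.0551, 0.0198, -0.0144]]
[ 0.00533361  0.00507278 -0.02398306]
```

View pics/wrist1.png

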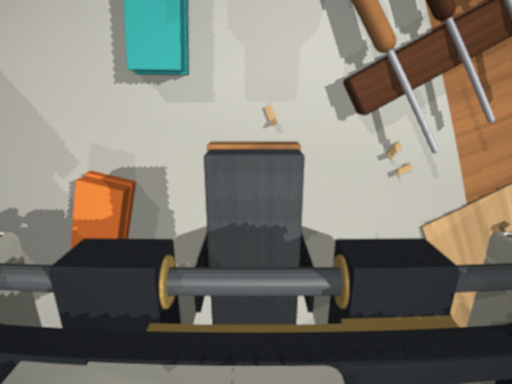

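The wrist picture shows the stone held squarely, dark face up, with its far end at (255,148). It sits about 55 mm from the TCP, so the stone is centred in the grip. I'll carry it over the tray.

>>> carry_out(commands=[[0,-0.6,-0.6,-0.03,0,0,-0.24],[0,-0.59,-0.62,-0.03,0,0,-0.24],[0,-0.57,-0.63,-0.03,0,0,-0.24],[0,-0.56,-0.64,-0.03,0,0,-0.24],[0,-0.54,-0.66,-0.03,0,0,-0.24],[0,-0.52,-0.66,-0.03,0,0,-0.24],[0,-0.51,-0.68,-0.03,0,0,-0.24],[0,-0.5,-0.7,-0.03,0,0,-0.24]])

```text
clock: 23.05
position: [0.5325, 0.204, 0.138]
ee_rot: [0.267, 3.128, 0.007]
force: [-0.4, 0.4, -4.0]
width: 0.496
gripper_force: 30.0
```

>>> carry_out(commands=[[0,-0.48,-0.7,-0.03,0,0,-0.24],[0,-0.46,-0.72,-0.03,0,0,-0.24],[0,-0.44,-0.72,-0.03,0,0,-0.24],[0,-0.43,-0.74,-0.03,0,0,-0.24],[0,-0.41,-0.74,-0.03,0,0,-0.24],[0,-0.39,-0.76,-0.03,0,0,-0.24],[0,-0.37,-0.76,-0.03,0,0,-0.24],[0,-0.35,-0.78,-0.03,0,0,-0.24]])

```text
clock: 23.85
position: [0.6025, 0.0492, 0.1435]
ee_rot: [-0.034, 3.138, 0.007]
force: [0.4, -0.3, -3.4]
width: 0.494
gripper_force: 30.0
```

>>> carry_out(commands=[[0,-0.34,-0.78,-0.03,0,0,-0.2],[0,-0.3,-0.7,-0.03,0,0,-0.2],[0,-0.2,-0.5,0,0,0,-0.1],[0,0,0,0,0,0,0]])

```text
clock: 24.25
position: [0.6257, -0.0015, 0.1445]
ee_rot: [-0.105, 3.137, 0.005]
force: [-1.4, -0.2, -4.0]
width: 0.494
gripper_force: 30.0
```

Run:
```python
from plan import *
plan([(W(0,0,.10),Rt(YAW+np.pi),.015)])
```

```text
clock 24.25 at [ 0.6257 -0.0015  0.1445] F [-1.4 -0.2 -4. ] w 0.494 g 30.0
-> [ 0.629 -0.007  0.1  ] 3 rows
1 [-0.04, -0.07, 0.59, 0.01, 0.01, -0.06]
2 [-0.04, -0.08, 0.6, 0.01, 0.01, -0.06]
3 [-0.04, -0.07, 0.59, 0.01, 0.01, -0.05]
```

>>> carry_out(commands=[[0,-0.04,-0.08,0.5,0,0,-0.06],[0,-0.04,-0.07,0.5,0,0,-0.06],[0,-0.04,-0.07,0.5,0,0,-0.05],[0,0,0,0,0,0,0],[0,0,0,0,0,0,0]])

```text
clock: 24.75
position: [0.6289, -0.0032, 0.1082]
ee_rot: [-0.138, 3.135, 0.007]
force: [0.6, 0.4, -3.7]
width: 0.497
gripper_force: 30.0
```

Run:
```python
from plan import *
plan([(W(0,0,.05),Rt(YAW+np.pi),.015)])
```

```text
clock 24.75 at [ 0.6289 -0.0032  0.1082] F [ 0.6  0.4 -3.7] w 0.497 g 30.0
-> [ 0.629 -0.007  0.05 ] 4 rows
1 [0.0, -0.04, 0.58, 0.01, 0.01, 0.01]
2 [0.0, -0.03, 0.58, 0.01, 0.01, 0.01]
3 [0.0, -0.04, 0.59, 0.01, 0.01, 0.01]
4 [0.0, -0.04, 0.58, 0.02, 0.01, 0.0]
```

>>> carry_out(commands=[[0,0,-0.04,0.5,0.01,0.01,0.01],[0,0,-0.04,0.5,0.01,0.01,0.01],[0,0,-0.04,0.5,0.01,0.01,0.01],[0,0,-0.04,0.5,0.02,0.01,0],[0,0,0,0,0,0,0],[0,0,0,0,0,0,0]])

```text
clock: 25.35
position: [0.6296, -0.0073, 0.0584]
ee_rot: [-0.132, 3.138, -0.001]
force: [0.0, -1.3, -3.0]
width: 0.491
gripper_force: 30.0
```

Run:
```python
from plan import *
plan([(W(0,0,.030),Rt(YAW+np.pi),.008)])
```

```text
clock 25.35 at [ 0.6296 -0.0073  0.0584] F [ 0.  -1.3 -3. ] w 0.491 g 30.0
-> [ 0.629 -0.007  0.03 ] 4 rows
1 [0.0, 0.01, 0.28, 0.0, 0.0, 0.0]
2 [0.01, 0.0, 0.29, 0.0, 0.0, 0.0]
3 [0.0, 0.01, 0.28, 0.0, 0.0, 0.0]
4 [0.0, 0.01, 0.29, 0.0, 0.0, 0.0]
```

>>> carry_out(commands=[[0,0,0,0.28,0,0,0],[0,0,0,0.28,0,0,0],[0,0,0,0.28,0,0,0],[0,0,0,0.2,0,0,0],[0,0,0,0,0,0,0],[0,0,0,0,0,0,0]])

```text
clock: 25.95
position: [0.6298, -0.0074, 0.0328]
ee_rot: [-0.132, 3.138, -0.001]
force: [0.1, -0.5, -3.8]
width: 0.494
gripper_force: 30.0
```

>>> carry_out(commands=[[0,0,0,0.08,0,0,0],[0,0,0,0.08,0,0,0],[0,0,0,0,0,0,0]])

```text
clock: 26.25
position: [0.6298, -0.0076, 0.0287]
ee_rot: [-0.132, 3.138, -0.001]
force: [-0.3, 0.6, -3.2]
width: 0.493
gripper_force: 30.0
```

>>> carry_out(commands=[[0,0,0,0.05,0,0,0],[0,0,0,0.05,0,0,0],[0,0,0,0,0,0,0]])

```text
clock: 26.55
position: [0.6299, -0.0075, 0.0264]
ee_rot: [-0.132, 3.137, -0.001]
force: [0.4, -0.8, -2.9]
width: 0.494
gripper_force: 30.0
```

>>> carry_out(commands=[[0,0,0,0.03,0,0,0],[0,0,0,0,0,0,0]])

```text
clock: 26.75
position: [0.63, -0.0074, 0.0263]
ee_rot: [-0.132, 3.137, -0.001]
force: [-3.0, -0.4, 5.7]
width: 0.495
gripper_force: 30.0
```

The stone has touched the tray floor. I'll open partway and lift clear.

>>> carry_out(commands=[[0.68,0,0,0,0,0,0],[0.68,0,0,0,0,0,0],[0.68,0,0,0,0,0,0],[0.68,0,0,-0.2,0,0,0],[0.68,0,0,-0.4,0,0,0],[0.68,0,0,-0.7,0,0,0],[0.68,0,0,-0.8,0,0,0],[0.68,0,0,-0.8,0,0,0]])

```text
clock: 27.55
position: [0.6301, -0.0072, 0.1004]
ee_rot: [-0.132, 3.137, -0.001]
force: [0.5, 0.6, -1.0]
width: 0.685
gripper_force: 0.0
```

>>> carry_out(commands=[[0.68,0,0,-0.8,0,0,0],[0.68,0,0,-0.9,0,0,0],[0.68,0,0,-0.9,0,0,0],[0.68,0.6,0,-0.7,0,0,0],[0.68,0.8,0,-0.5,0,0,0],[0.68,0.9,0,0,0,0,0],[0.68,0.9,0,0,0,0,0],[0.68,0.9,0,0,0,0,0]])

```text
clock: 28.35
position: [0.5269, -0.0157, 0.1946]
ee_rot: [-0.133, 3.136, -0.002]
force: [-0.2, 0.9, 0.2]
width: 0.678
gripper_force: 0.0
```

Run:
```python
from plan import *
plan([])
a=arm.get_image("top"); T=cloud(a); px=a["pixels"]
save("top2",cv2.resize(px[90:250,170:350],None,fx=3,fy=3,interpolation=cv2.INTER_CUBIC))
P=T[90:210,190:325].reshape(-1,3); c=px[90:210,190:325].reshape(-1,3).astype(int)
k=P[:,2]>.012; P,c=P[k],c[k]; d=P-W(0,0,0); x,y=d@EX,d@EY
for n,v,o in [("L",y,x),("R",-y,x),("F",-x,y)]:
    for z in (.06,.078):
        m=(abs(o)<.06)&(abs(P[:,2]-z)<.006)&(v>.05)&(v<.14); print(n,z,m.sum(),np.median(v[m]).round(4) if m.any() else "")
m=(abs(P[:,2]-.05)<.008)&(abs(x)<.07)&(abs(y)<.04)
print("stone",m.sum(),np.median(P[m,2]),cv2.minAreaRect(np.c_[x[m],y[m]].astype(np.float32)*1000))
```

```text
clock 28.35 at [ 0.5269 -0.0157  0.1946] F [-0.2  0.9  0.2] w 0.678 g 0.0
L 0.06 2 0.0742
L 0.078 35 0.0773
R 0.06 0 
R 0.078 0 
F 0.06 0 
F 0.078 13 0.0781
stone 10 0.04949336790516426 ((-49.80139923095703, 16.689966201782227), (6.111234664916992, 8.050846099853516), 84.1137924194336)
```

View pics/top2.png

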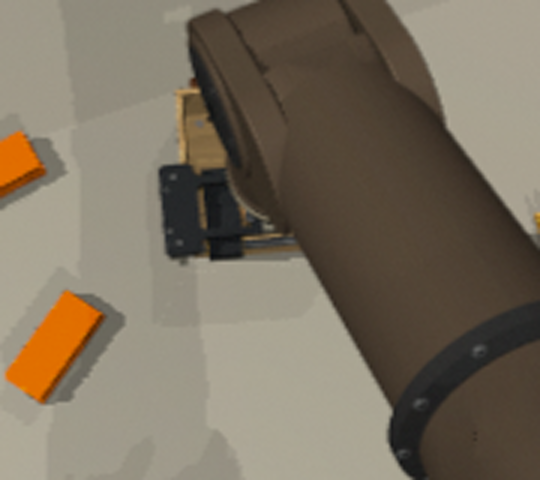

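The arm hides the tray in this picture, so I'll move it out to the left and look again.

>>> carry_out(commands=[[0.68,0,0.9,0,0,0,0],[0.68,0,0.9,0,0,0,0],[0.68,0,0.9,0,0,0,0],[0.68,0,0.9,0,0,0,0],[0.68,0,0.9,0,0,0,0],[0.68,0,0.9,0,0,0,0],[0.68,0,0.9,0,0,0,0],[0.68,0,0.9,0,0,0,0]])

```text
clock: 29.2
position: [0.5124, 0.1647, 0.1944]
ee_rot: [-0.133, 3.136, -0.001]
force: [-0.5, -0.3, 0.1]
width: 0.682
gripper_force: 0.0
```

>>> carry_out(commands=[[0.68,0,0.9,0,0,0,0],[0.68,0,0.9,0,0,0,0],[0.68,0,0.9,0,0,0,0],[0.68,0,0.9,0,0,0,0],[0.68,0,0.9,0,0,0,0],[0.68,0,0.9,0,0,0,0],[0.68,0,0,0,0,0,0],[0.68,0,0,0,0,0,0]])

```text
clock: 30.0
position: [0.5009, 0.2984, 0.1938]
ee_rot: [-0.134, 3.137, -0.001]
force: [-0.6, -0.3, -0.0]
width: 0.681
gripper_force: 0.0
```

Run:
```python
from plan import *
plan([])
a=arm.get_image("top"); T=cloud(a); px=a["pixels"]
save("top3",cv2.resize(px[90:250,170:350],None,fx=3,fy=3,interpolation=cv2.INTER_CUBIC))
P=T[90:210,190:325].reshape(-1,3)
P=P[P[:,2]>.012]; d=P-W(0,0,0); x,y=d@EX,d@EY
for n,v,o in [("L",y,x),("R",-y,x),("F",-x,y)]:
    for z in (.06,.078):
        m=(abs(o)<.06)&(abs(P[:,2]-z)<.006)&(v>.05)&(v<.14); print(n,z,m.sum(),np.median(v[m]).round(4) if m.any() else "")
m=(abs(P[:,2]-.05)<.008)&(abs(x)<.07)&(abs(y)<.04)
print("stone",m.sum(),np.median(P[m,2]),cv2.minAreaRect(np.c_[x[m],y[m]].astype(np.float32)*1000))
```

```text
clock 30.0 at [0.5009 0.2984 0.1938] F [-0.6 -0.3 -0. ] w 0.681 g 0.0
L 0.06 5 0.0748
L 0.078 79 0.0782
R 0.06 14 0.075
R 0.078 85 0.0776
F 0.06 37 0.0814
F 0.078 100 0.0794
stone 487 0.04923185867308822 ((-1.481842041015625, -1.4655323028564453), (44.03641128540039, 106.3404312133789), 89.75251007080078)
```

View pics/top3.png

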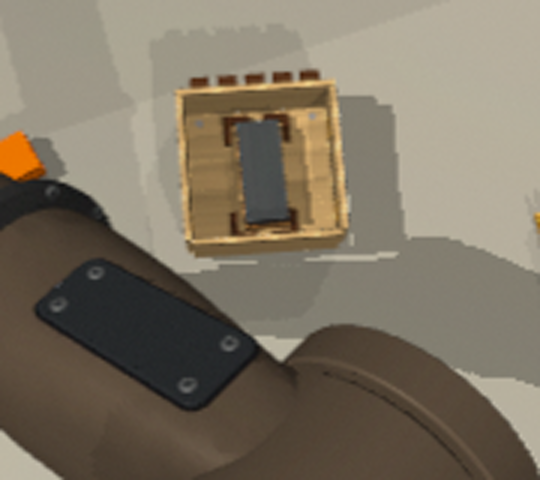

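The picture shows the stone dark face up between the cleats at (262,172). All three walls stand upright, and the stone is about 2 mm off centre and aligned to within 0.3°.

```bash
python3 -c "
from cell import arm
print(arm.sign_off())"
```

```text
the job is handed in; nothing more can be done
None
```

I raised all three walls upright, set the honing stone dark face up and flat in its bed about 2 mm off centre, and handed the job in at about 30 s; the sign-off gave no verdict.

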